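# Turn a hydraulic sub-plate over in a flip fixture

## Task

Turn the aluminium sub-plate over in the flip fixture: seat it, port face up, in the sloping flipper with its lower short end against the ledge and let go, then swing the flipper by its handle bar all the way over so that the sub-plate drops port face down into the fixed nest. Swing the empty flipper all the way back to its rest and let go, leaving the sub-plate in the fixed nest. Lead the flipper the whole way, never letting it slam, and do not disturb the other things on the bench.

Things in the scene. Friction and masses are not known exactly. Their poses are not given: they have to be found in the camera images.
- subplate: Plain aluminium block, 74 mm (its x) by 54 mm (its y) by 32 mm thick (its z), 0.25 to 0.45 kg. Origin at the centre of its underside, z towards the port face. It starts loose, flat on the bench, port face up. The two ends are alike: either may point to the ledge.
- port_face (a point): Centre of the sub-plate's port face (32 mm above its origin, same axes): two black ports 28 mm apart and four bolt holes. The other face has a round seal groove.
- stand: Grey fixed fixture, base 210 x 150 x 12 mm; origin at the centre of its underside, z up. Two nests form a V on one hinge: the movable flipper (bare aluminium, with handle bar) on its +x side (away from the robot), the fixed nest (dark steel) on its -x side. It is bolted down, left or right of the middle, turned up to 20 degrees. Hinge cheeks reach 69 mm above the bench.
- flipper_hinge (a point): Point on the hinge axis, middle of the hinge, 55 mm above the bench; the axis runs along the stand's y.
- flipper (a joint): 0 = at rest on the +x side, floor sloping 35 degrees up from level; grows as it is lifted over towards the stand's -x side; 1.658 (95 degrees) = stopped facing the fixed nest. Light hinge: the flipper (0.45 kg) falls to whichever stop it leans to. The seated sub-plate leans on it until some 10 degrees past upright (about 1.1 rad), then tips across into the fixed nest.
- flipper_nest (a point): On the flipper's floor (86 mm wide, reaching 41 mm up the slope from here), where the middle of the underside of the seated sub-plate belongs. x = up the slope, away from the hinge; z = out of the floor; y along the hinge. It lies 59 mm from the hinge up the slope (x) and 17.5 mm below the hinge line (z). It turns with the flipper.
- flipper_ledge (a point): Middle of the foot of the flipper's ledge, 37 mm down the slope from flipper_nest; axes the same. The lower short end rests on this 23 mm high ledge. Four corner cheeks, 16 mm long, 10 mm high plus a 6 mm flare, centred 11 and 66 mm up the slope from here, stand 3 mm off each long side of the sub-plate; the middle of the long sides is free for fingers. No wall at the upper end.
- flipper_bar (a point): Middle of the flipper's handle bar: round steel, 12 mm thick, 80 mm clear length, parallel to the hinge (its y); 150 mm from the hinge up the flipper (its x) and 21.5 mm below the hinge line (its z); 50 mm beyond the floor's end. x, y, z as for flipper_nest. The bar turns with the flipper and can roll in the fingers.
- fixed_nest_floor (a point): On the floor of the fixed nest, where the middle of the port face ends. The floor slopes 50 degrees from level: x = up the slope, away from the hinge (towards the stand's -x); z = out of the floor. A ledge 16 mm high lies 37 mm down the slope; cheeks stand 6 mm off each long side. The sub-plate may rest up to 9 mm higher until the flipper is swung back and lets it slide down onto the ledge.
- hex_nut: Bystander: steel hexagon nut, 42 mm across flats, 26 mm high; origin at the centre of its underside.
- coupling: Bystander: stepped round steel coupling standing upright, 42 mm across, 60 mm high; origin at the centre of its underside.
- oil_bottle: Bystander: grey bottle, 68 mm across, 190 mm high; origin at the centre of its underside.
- bin_left: Bystander: blue open bin, 240 x 120 x 80 mm, on the +y side; origin at the centre of its underside.
- bin_right: Bystander: blue open bin, 240 x 120 x 80 mm, on the -y side; origin at the centre of its underside.
Things that resemble listed ones, but are neither listed nor needed, are in the scene too. What is shaped like the subplate but purple or yellow is not meant.

How it is judged:
On the way, in this order (a step that is already met when the one before it is completed fails the run):
1. the sub-plate lies seated in the resting flipper, port face up, let go (x of subplate in the frame of flipper_nest between -0.004 and 0.01 m and y of subplate in the frame of flipper_nest between -0.005 and 0.005 m and z of subplate in the frame of flipper_nest between -0.003 and 0.003 m and angle between the x axis of subplate and the x axis of flipper_nest, either way round below 0.12 rad and angle between flipper_nest's own z axis and vertical below 0.75 rad and contact force between the fingers and subplate below 0.1 N and value of joint flipper below 0.06 rad), for 0.2 s.
2. the flipper is swung fully over and the sub-plate lies port face down in the fixed nest (value of joint flipper above 1.5 rad and x of port_face in the frame of fixed_nest_floor between -0.005 and 0.015 m and y of port_face in the frame of fixed_nest_floor between -0.008 and 0.008 m and z of port_face in the frame of fixed_nest_floor between -0.003 and 0.004 m and z of subplate in the frame of fixed_nest_floor above 0.026 m), for 0.2 s.
At the end, for the whole second after the job is handed in: The sub-plate lies port face down in the fixed nest (port face within 4 mm of the floor, lower end within 8 mm of the ledge, within 8 mm sideways, long side within 0.2 rad of straight up the slope) at rest and released; the flipper is back on its rest (joint below 0.06 rad) and released (x of port_face in the frame of fixed_nest_floor between -0.005 and 0.008 m and y of port_face in the frame of fixed_nest_floor between -0.008 and 0.008 m and z of port_face in the frame of fixed_nest_floor between -0.003 and 0.004 m and z of subplate in the frame of fixed_nest_floor above 0.026 m and contact force between the fingers and subplate below 0.1 N and angle between the x axis of subplate and the x axis of fixed_nest_floor, either way round below 0.2 rad and value of joint flipper below 0.06 rad and linear speed of subplate below 0.02 m/s and contact force between the fingers and stand below 0.1 N); the robot touches nothing.
It fails at once if the flipper slams (turns faster than 4 rad/s) (velocity of joint flipper above 4 rad/s or velocity of joint flipper below -4 rad/s).
It fails at once if a bystander is moved more than 30 mm (distance of any of hex_nut, coupling, oil_bottle, bin_left, bin_right from where it was at the start of the episode above 0.03 m).
It also fails if it takes over 64 s, if anything falls off the work surface, if the arm or the gripper's body presses on something with over 40 N, if the wrist force passes 120 N, or if a joint passes its speed limit or range.

## Robot

A 6-joint arm with a two-finger parallel gripper is mounted at the origin on the work surface. World frame = base frame: x ahead of the robot, y to its left, z up, the work surface at z = 0. Lengths are in m, angles in rad, forces in N, time in s.
With the tool pointing down it reaches from about 0.275 to 1 m from the base axis. Payload 8.4 kg.
Tool frame: the origin (TCP) lies on the mounting face of the last link; the fingertips stand robot.finger_overhang ahead of it and the grasp point (between the pads) lies 155 mm ahead of it (robot.finger_overhang is the distance from the TCP to the fingertips, in m); z points along the fingers, y is the direction in which the jaws open and shut (so a half turn about z gives the same grasp; the last joint's range is limited). The gripper opens to 85 mm and grips with 20 to 120 N. Pads are 22 mm wide; open, the fingers measure 114 mm over their backs; the gripper's body (76 mm by 85 mm) begins 54 mm behind the grasp point. The pads swing forward as they close: fully open they stand 13 mm farther back than shut.
Start: joints at [1.285, 0.353, 1.633, -0, 1.155, -0.002], TCP at [0.175, 0.6, 0.405] pointing down, gripper open.
Joint ranges: [-2.63, 2.63], [-0.92, 2.1], [0.06, 2.66], [-1.3, 4.44], [0, 2.69], [-3.02, 3.02]. Speed limits (rad/s): [2.22, 2.22, 2.79, 3.14, 3.14, 3.14].

## Interface

Orientations are given as a unit quaternion [w, x, y, z].
In Python, from station import robot gives the robot as it stands.
- The arm moves only by the tool apply_moves, never from a script. Its arguments are lists of equal length, an entry for each row: "offset": the shift along the world's x, y, z in m, a list of three; "dr": the turn, a rotation vector about the world's x, y, z in rad, a list of three. A call has 1 to 5 rows; each row shifts and turns the pose as measured when the row begins; what a row does not reach is not made up. A row lasts 1/8 s, in which the tool goes at most 62.5 mm and 10.7 degrees, less where a joint would pass 70% of its speed; a pose out of reach is approached as far as the arm can. A call is refused whole if a number of a shift passes 0.0625 or a number of a turn 0.188, either way. A call with a gripper value outside its range is refused whole. "claw" is the closure, from 0 (fully open) to 1 (shut), set as the call begins (left out, the last holds). The fingers move at their own pace and stop on an object; the grip force is fixed at half the most. Time passes only in rows, so rows that do not move let the fingers close. It gives the time, the measured TCP pose, the force and the opening at its end, in the units of the state.
- robot.get_obs(): the state, without advancing time (a new reading comes with each control period).
- robot.grab_frame(name): name is "scene" or "side" or "wrist"; returns the picture (400x640x3 uint8, blue, green, red); there is no depth.
- robot.get_calibration(name): a dict with "vertical_fov" (degrees; the focal length in pixels is half the picture's height over the tangent of half this angle, whatever the lens; pixels are square), "cx", "cy" (the principal point, pixels), "R" (3x3) and "t" (3): a world point X has camera coordinates R X + t. Camera axes: x right, y down, z forward; pixel columns grow to the right and rows downward; lengths in m; the calibration is good to about 2 mm. A picture is of the moment at which its call begins: read the wrist's pose just before it. get_calibration takes no time and is no camera call; for the wrist camera it gives the pose at the moment of the call.
- robot.close_job(): hands the job in, once; it reports no verdict.
Trained networks look in the newest picture that a camera, given by its name, has taken for a name from the list of things; names that differ only in an ending like _2 or _b are one class to them, and where a whole thing is asked for, a point or a joint stands for the part that bears it (a point fixed in the world has none). Each returns a list of dicts, best first, with "score" (0 to 1); they miss things now and then, are a little off and sometimes report something else, mostly with a low value. They report only what shows in the picture. A call takes as long as a camera call. They do not tell look-alikes from the thing itself.
- robot.cut_out(camera, query): "region" (400x640 bool, what is visible of it) and "point" ([column, row] in pixels, amid what is visible of it).
The state is a dict: "clock": time; "joint_positions": joint angles; "qd": joint speeds; "joint_efforts": joint torques, N m; "eef_pos": TCP position; "ee_rot": TCP orientation; "contact_force": force on the tool from outside, world axes, zero at the start; "ft_torque": the same for the moment, N m; "finger_gap": opening from 0.0 (shut) to 1.0 (fully open).
Only numpy, scipy, OpenCV 4.12 (cv2) and the standard library are available. Lean on these libraries where they do the work, as an engineer would, in place of code of your own. Each camera call takes 0.05 s, during which the arm holds its last target.

## Working session

There is one attempt and no reset: what is moved stays moved. The work goes in short steps, Python scripts to look and compute and a tool call to move; the robot and the scene stay as the last step left them, time stands still between calls to the robot, and variables do not carry over. Pictures are saved under pics/ and viewed, and the job is handed in when it is done.

Besides the shell and the picture viewer there is one more tool, called after "Emit:" as a command line: name --argument value ..., lists and objects as JSON in quotes. apply_moves: Moves the arm, as the interface text tells. Its arguments: {"type":"object","properties":{"offset":{"type":"array","items":{"type":"array","items":{"type":"number"}}},"dr":{"type":"array","items":{"type":"array","items":{"type":"number"}}},"claw":{"type":"number"}},"required":["offset","dr"]}

```bash
ls; mkdir -p pics; cat > h.py <<'E'
import numpy as np,cv2
from station import robot
def K(n):
    c=robot.get_calibration(n); f=200/np.tan(np.radians(c['vertical_fov'])/2)
    return f,c['cx'],c['cy'],np.array(c['R']),np.array(c['t'])
def proj(n,X):
    f,cx,cy,R,t=K(n); p=np.atleast_2d(X)@R.T+t
    return np.c_[f*p[:,0]/p[:,2]+cx,f*p[:,1]/p[:,2]+cy]
def ray(n,uv):
    f,cx,cy,R,t=K(n); d=R.T@np.array([(uv[0]-cx)/f,(uv[1]-cy)/f,1]); return -R.T@t,d
def atz(n,uv,z):
    o,d=ray(n,uv); return o+d*(z-o[2])/d[2]
E
python3 - <<'E'
from h import *
o=robot.get_obs();print(o)
print(robot.finger_overhang)
for n in("scene","side","wrist"):
    cv2.imwrite(f"pics/a_{n}.png",robot.grab_frame(n)); c=robot.get_calibration(n);print(n,c)
E
```

```text
pics
{'clock': 0.0, 'joint_positions': array([ 1.28462449e+00,  3.53640104e-01,  1.63414755e+00, -1.17286066e-06,
        1.15517915e+00, -2.39338781e-03]), 'qd': array([-0.00059156,  0.00039393,  0.00126454,  0.00114943,  0.00043364,
       -0.00084995]), 'joint_efforts': array([-4.84862321e-04, -6.05258846e+01, -3.42057216e+01, -1.04616915e-04,
        9.53285722e-03,  5.04703394e-06]), 'eef_pos': array([0.17491955, 0.59977528, 0.40396079]), 'ee_rot': array([-9.82591380e-05,  1.41413337e-01,  9.89950401e-01, -6.80016539e-04]), 'contact_force': array([-0.64714668, -0.18094978,  0.24451575]), 'ft_torque': array([-0.02364054,  0.06204488,  0.02428063]), 'finger_gap': 0.9966309079382337}
0.1734
scene {'vertical_fov': 43.892422471766025, 'cx': 312.91624970899784, 'cy': 191.2702003842754, 'R': array([[ 0.41848496,  0.9082229 , -0.00122947],
       [ 0.63308863, -0.29268049, -0.71661491],
       [-0.65120591,  0.2991142 , -0.69746797]]), 't': array([-0.2456375 , -0.28568732,  1.67036289])}
side {'vertical_fov': 52.1590522396223, 'cx': 322.4674611516096, 'cy': 200.37994723940128, 'R': array([[ 0.90330046, -0.42891039, -0.00917378],
       [-0.25923805, -0.52867683, -0.80826756],
       [ 0.34182439,  0.73248665, -0.58874391]]), 't': array([-0.49937848,  0.23404873,  1.09043621])}
wrist {'vertical_fov': 59.35322543446176, 'cx': 313.52428200337056, 'cy': 200.11159505712521, 'R': array([[ 2.79903667e-01,  9.60027912e-01,  5.87024899e-04],
       [ 9.08659143e-01, -2.65123937e-01,  3.22564504e-01],
       [ 3.09826562e-01, -8.97535820e-02, -9.46547303e-01]]), 't': array([-0.62601188, -0.04210568,  0.37964137])}
```

View pics/a_scene.png

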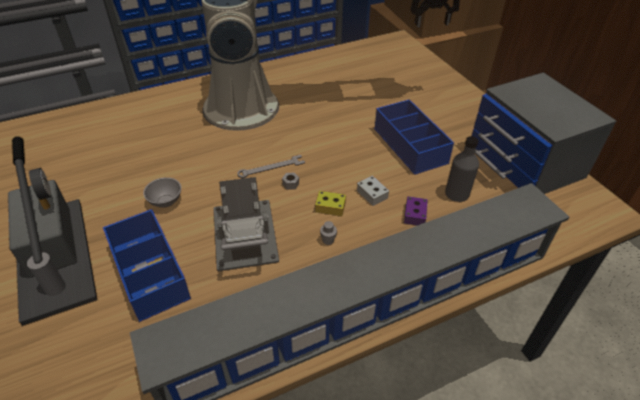

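View pics/a_side.png

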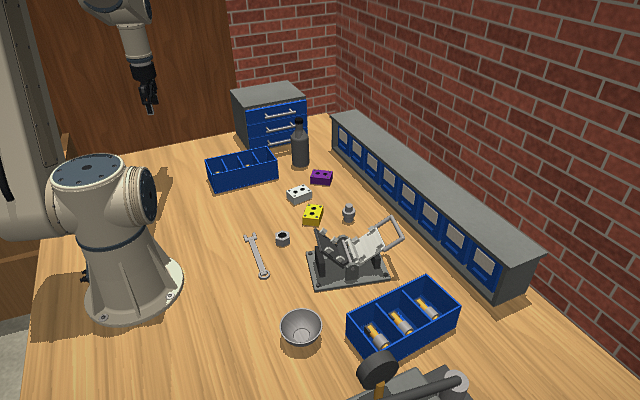

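View pics/a_wrist.png

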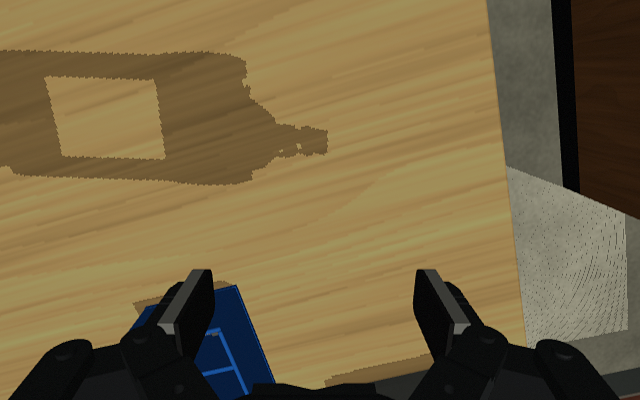

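Sub-plate candidates in the scene picture: a white/aluminium block at (373,189), a yellow one at (330,203) and a purple one at (416,210). The aluminium one fits the description. The stand is at (243,225), with the bare flipper towards the shelf. I'll locate both and enlarge a crop.

```bash
python3 - <<'E'
from h import *
for n in("scene","side"):
    im=robot.grab_frame(n)
    for q in("subplate","stand","flipper","hex_nut","coupling","oil_bottle","bin_left","bin_right","flipper_hinge","flipper_bar"):
        for r in robot.cut_out(n,q)[:3]:
            m=r['region']; p=r['point']
            print(n,q,round(r['score'],2),np.round(p),m.sum(),np.round(atz(n,p,0.03),3))
def crop(n,x0,y0,w,h,s,f):
    im=robot.grab_frame(n)[y0:y0+h,x0:x0+w]; cv2.imwrite(f,cv2.resize(im,None,fx=s,fy=s,interpolation=cv2.INTER_CUBIC))
crop("scene",190,150,250,130,3,"pics/b_scene.png")
crop("side",270,160,160,140,4,"pics/b_side.png")
E
```

```text
scene subplate 0.96 [417. 207.] 563 [0.669 0.259 0.03 ]
scene subplate 0.76 [373. 189.] 588 [0.563 0.189 0.03 ]
scene subplate 0.47 [243. 233.] 1158 [ 0.566 -0.18   0.03 ]
scene stand 0.57 [242. 230.] 4709 [ 0.553 -0.179  0.03 ]
scene flipper 0.86 [240. 233.] 1222 [ 0.561 -0.187  0.03 ]
scene hex_nut 0.73 [292. 181.] 248 [0.442 0.005 0.03 ]
scene hex_nut 0.21 [241. 234.] 1145 [ 0.566 -0.186  0.03 ]
scene hex_nut 0.21 [145. 268.] 5606 [ 0.57  -0.421  0.03 ]
scene coupling 0.55 [328. 235.] 247 [0.658 0.008 0.03 ]
scene oil_bottle 0.81 [462. 174.] 1384 [0.615 0.444 0.03 ]
scene oil_bottle 0.65 [244. 228.] 4748 [ 0.551 -0.172  0.03 ]
scene bin_left 0.97 [415. 139.] 3697 [0.429 0.411 0.03 ]
scene bin_right 0.72 [243. 235.] 1159 [ 0.572 -0.184  0.03 ]
scene bin_right 0.63 [141. 263.] 5689 [ 0.553 -0.427  0.03 ]
scene flipper_hinge 0.72 [241. 230.] 4845 [ 0.555 -0.181  0.03 ]
scene flipper_bar 0.69 [242. 233.] 1171 [ 0.564 -0.184  0.03 ]
side subplate 0.78 [311. 216.] 373 [0.534 0.042 0.03 ]
side subplate 0.75 [319. 175.] 312 [0.656 0.248 0.03 ]
side subplate 0.58 [299. 193.] 342 [0.549 0.175 0.03 ]
side stand 0.71 [350. 258.] 4060 [ 0.554 -0.176  0.03 ]
side flipper 0.89 [373. 244.] 1187 [ 0.64  -0.155  0.03 ]
side hex_nut 0.79 [282. 238.] 153 [ 0.413 -0.016  0.03 ]
side hex_nut 0.65 [349. 261.] 4156 [ 0.545 -0.185  0.03 ]
side hex_nut 0.46 [369. 243.] 1230 [ 0.632 -0.147  0.03 ]
side coupling 0.74 [350. 215.] 181 [ 0.646 -0.007  0.03 ]
side coupling 0.59 [407. 317.] 6274 [ 0.58  -0.411  0.03 ]
side oil_bottle 0.55 [302. 145.] 731 [0.693 0.487 0.03 ]
side oil_bottle 0.24 [350. 215.] 207 [ 0.645 -0.008  0.03 ]
side oil_bottle 0.15 [368. 242.] 1158 [ 0.634 -0.14   0.03 ]
side bin_left 0.71 [243. 166.] 2363 [0.428 0.429 0.03 ]
side flipper_hinge 0.78 [345. 260.] 4206 [ 0.538 -0.178  0.03 ]
side flipper_bar 0.58 [372. 244.] 1230 [ 0.64  -0.153  0.03 ]
side flipper_bar 0.55 [349. 257.] 4211 [ 0.553 -0.174  0.03 ]
```

View pics/b_scene.png

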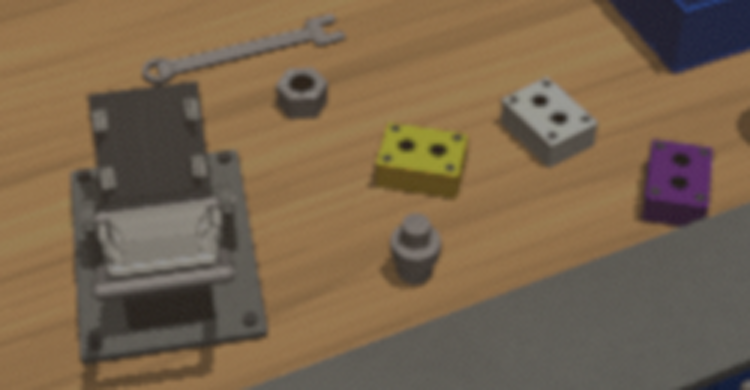

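View pics/b_side.png

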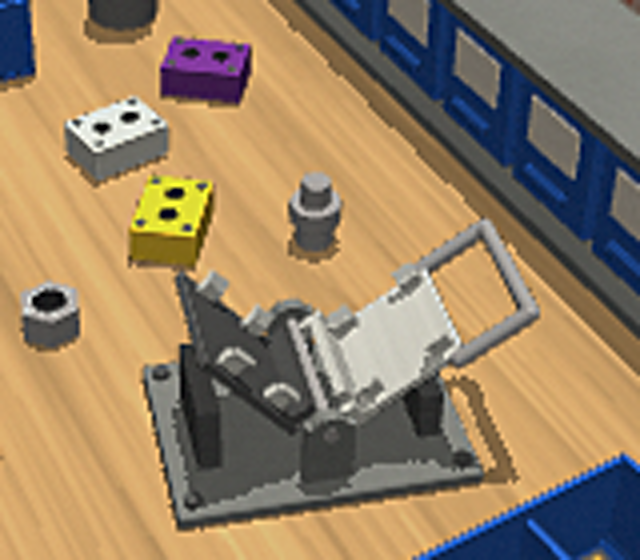

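The crop confirms that the white block at (373,189) is the bare aluminium sub-plate, port face up. The others are clearly yellow and purple. Next I'll fit its pose by silhouette.

```bash
cat >> h.py <<'E'
from scipy.optimize import minimize
from scipy.spatial.transform import Rotation as Rn
def box(x,y,a,L=(.074,.054,.032)):
    P=np.array([[sx*L[0]/2,sy*L[1]/2,z] for sx in(-1,1) for sy in(-1,1) for z in(0,L[2])])
    c,s=np.cos(a),np.sin(a); return P@np.array([[c,s,0],[-s,c,0],[0,0,1]])+[x,y,0]
def hullmask(n,P,cal=None):
    uv=proj(n,P); h=cv2.convexHull(uv.astype(np.float32))
    m=np.zeros((1600,2560),np.uint8); cv2.fillPoly(m,[np.round((h+.5)*4*16-8).astype(np.int32)],1,shift=4)
    return cv2.resize(m.astype(np.float32),(640,400),interpolation=cv2.INTER_AREA)
def fitbox(masks,x0):
    def c(p):
        return sum(np.abs(hullmask(n,box(*p))-m).sum()/m.sum() for n,m in masks.items())
    best=None
    for a in np.arange(x0[2]-1.5,x0[2]+1.5,.25):
        r=minimize(c,[x0[0],x0[1],a],method='Nelder-Mead',options=dict(initial_simplex=[[x0[0],x0[1],a],[x0[0]+.01,x0[1],a],[x0[0],x0[1]+.01,a],[x0[0],x0[1],a+.2]],maxiter=120))
        if best is None or r.fun<best.fun:best=r
    return best
E
python3 - <<'E'
from h import *
ms={}
for n,near in(("scene",(373,189)),("side",(299,193))):
    im=robot.grab_frame(n)
    for r in robot.cut_out(n,"subplate"):
        if np.hypot(*(np.array(r['point'])-near))<12: ms[n]=r['region'].astype(np.float32);break
print(ms.keys())
for k in [[n] for n in ms]+[list(ms)]:
    r=fitbox({n:ms[n] for n in k},(.555,.18,0)); print(k,r.x,r.fun)
o=robot.get_obs();print(Rn.from_quat(np.roll(o['ee_rot'],-1)).as_matrix())
E
```

```text
dict_keys(['scene', 'side'])
['scene'] [0.55330209 0.19256899 0.09868053] 0.10090488195419312
['side'] [0.55103581 0.18957513 0.1156723 ] 0.12464788556098938Traceback (most recent call last):
  File "<stdin>", line 9, in <module>
  File "h.py", line 27, in fitbox
    r=minimize(c,[x0[0],x0[1],a],method='Nelder-Mead',options=dict(initial_simplex=[[x0[0],x0[1],a],[x0[0]+.01,x0[1],a],[x0[0],x0[1]+.01,a],[x0[0],x0[1],a+.2]],maxiter=120))
    res = _minimize_neldermead(fun, x0, args, callback, bounds=bounds,
                               **options)
    fsim[j] = func(sim[j])
              ~~~~^^^^^^^^
    fx = function(np.copy(x), *(wrapper_args + args))
  File "h.py", line 24, in c
    return sum(np.abs(hullmask(n,box(*p))-m).sum()/m.sum() for n,m in masks.items())
  File "h.py", line 24, in <genexpr>
    return sum(np.abs(hullmask(n,box(*p))-m).sum()/m.sum() for n,m in masks.items())
                      ~~~~~~~~^^^^^^^^^^^
  File "h.py", line 19, in hullmask
    uv=proj(n,P); h=cv2.convexHull(uv.astype(np.float32))
  File "h.py", line 7, in proj
    f,cx,cy,R,t=K(n); p=np.atleast_2d(X)@R.T+t
                ~^^^
  File "h.py", line 4, in K
    c=robot.get_calibration(n); f=200/np.tan(np.radians(c['vertical_fov'])/2)
ValueError: time passes only in moves, steps and waits
```

Emit:
apply_moves --offset '[[0.037,-0.046,0],[0.037,-0.046,0],[0.037,-0.046,0],[0.037,-0.046,0],[0.037,-0.046,0]]' --dr '[[0,0,0.077],[0,0,0.077],[0,0,0.077],[0,0,0.077],[0,0,0.077]]'

```text
clock: 2.17
eef_pos: [0.362, 0.3663, 0.405]
ee_rot: [0.001, -0.06, 0.998, 0.001]
contact_force: [1.6, 0.5, 0.7]
finger_gap: 1.0
```

Emit:
apply_moves --offset '[[0.034,-0.045,0],[0.034,-0.045,0],[0.034,-0.045,0],[0.02,-0.04,0],[0,0,0]]' --dr '[[0,0,0],[0,0,0],[0,0,0],[0,0,0],[0,0,0]]'

```text
clock: 2.8
eef_pos: [0.4893, 0.1821, 0.4063]
ee_rot: [0.002, -0.058, 0.998, 0.002]
contact_force: [0.8, 0.6, 0.2]
finger_gap: 0.998
```

```bash
sed -i 's/^def K(n):/CAL={}\ndef K(n):\n    if n in CAL: return CAL[n]\n    CAL[n]=_K(n); return CAL[n]\ndef _K(n):/' h.py
python3 - <<'E'
from h import *
o=robot.get_obs();print(o['eef_pos'],o['clock'],Rn.from_quat(np.roll(o['ee_rot'],-1)).as_matrix().round(3).tolist(),o['joint_positions'].round(2))
f,cx,cy,R,t=K("wrist");print(-R.T@t)
cv2.imwrite("pics/c_wrist.png",robot.grab_frame("wrist"))
print(proj("wrist",box(.552,.191,.105)).round(0).tolist())
E
```

```text
[0.48932311 0.18214886 0.40628765] 2.8 [[-0.993, -0.117, 0.005], [-0.117, 0.993, 0.004], [-0.005, 0.004, -1.0]] [ 0.35  0.19  1.85  0.    1.09 -1.34]
[0.40762623 0.17332635 0.37501133]
[[288.0, 181.0], [286.0, 190.0], [337.0, 182.0], [339.0, 191.0], [289.0, 242.0], [287.0, 255.0], [335.0, 242.0], [337.0, 255.0]]
```

View pics/c_wrist.png

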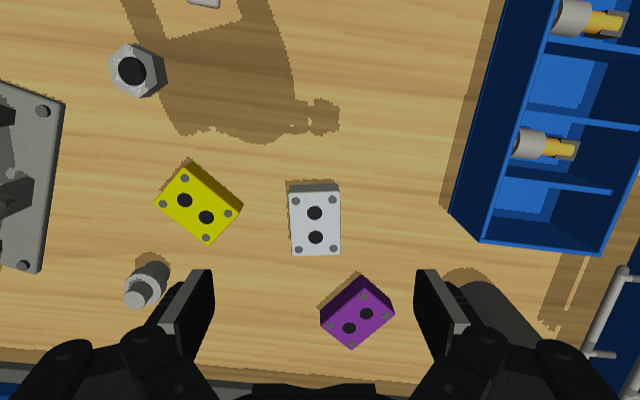

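The wrist picture shows the sub-plate around (315,224), yellow at (198,202) and purple at (357,311). There's enough clearance for the open fingers. I'll refine with the wrist mask.

```bash
python3 - <<'E'
from h import *
im=robot.grab_frame("wrist")
for r in robot.cut_out("wrist","subplate"):
    print(r['score'],r['point'],r['region'].sum())
    if np.hypot(*(np.array(r['point'])-(315,224)))<15: m=r['region'].astype(np.float32);break
r=fitbox({"wrist":m},(.552,.191,.1)); print(r.x,r.fun)
# colour refinement
hsv=cv2.cvtColor(im,cv2.COLOR_BGR2HSV); M=((hsv[...,1]<60)).astype(np.uint8); 
roi=np.zeros_like(M); roi[165:275,265:360]=1
cc=cv2.morphologyEx(M*roi,cv2.MORPH_CLOSE,np.ones((9,9),np.uint8)); nn,l,st,_=cv2.connectedComponentsWithStats(cc); k=1+np.argmax(st[1:,4]); m2=(l==k).astype(np.float32); print(st[k])
r=fitbox({"wrist":m2},(.552,.191,.1)); print(r.x,r.fun)
a=im.copy()
for p in proj("wrist",box(*r.x)): cv2.circle(a,tuple(np.round(p).astype(int)),1,(0,0,255),-1)
cv2.imwrite("pics/d.png",cv2.resize(a[150:290,240:390],None,fx=4,fy=4,interpolation=cv2.INTER_NEAREST))
print(hsv[170:190,330].tolist())
E
```

```text
0.86 [315.5, 219.0] 3761
[0.55244832 0.19534955 0.16485994] 0.02564145252108574
[ 287  184   53   73 3561]
[0.55298284 0.19533431 0.14618006] 0.05160067230463028
[[23, 106, 180], [23, 107, 179], [23, 110, 179], [21, 112, 180], [20, 117, 179], [20, 118, 179], [22, 113, 179], [22, 109, 180], [22, 112, 182], [21, 117, 166], [18, 133, 123], [19, 132, 122], [18, 132, 122], [18, 102, 107], [45, 13, 80], [35, 19, 82], [34, 22, 83], [30, 22, 83], [30, 18, 83], [35, 19, 82]]
```

View pics/d.png

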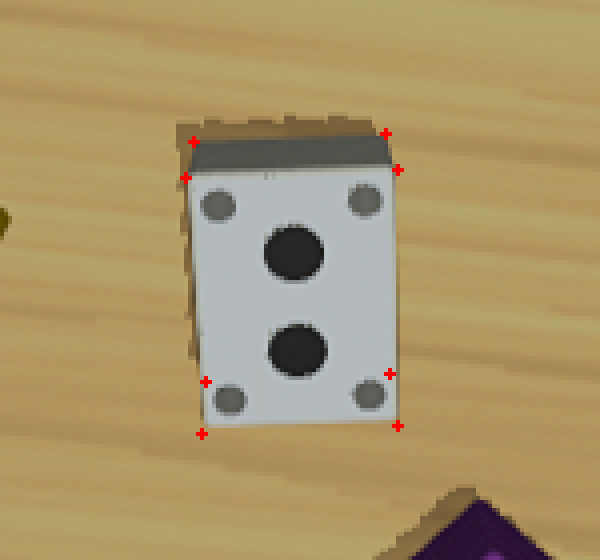

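Emit:
apply_moves --offset '[[0.031,0.006,-0.04],[0.031,0.006,-0.04],[0,0,-0.045],[0,0,-0.04],[0,0,0]]' --dr '[[0,0,0.02],[0,0,0.018],[0,0,0],[0,0,0],[0,0,0]]'

```text
clock: 3.58
eef_pos: [0.5492, 0.2045, 0.2385]
ee_rot: [0.004, -0.084, 0.996, 0.004]
contact_force: [-0.2, 0.4, -0.1]
finger_gap: 0.997
```

```bash
python3 - <<'E'
from h import *
o=robot.get_obs();R_=Rn.from_quat(np.roll(o['ee_rot'],-1)).as_matrix();print(o['eef_pos'],R_.round(3).tolist(),np.arctan2(-R_[0,1],R_[1,1]))
im=robot.grab_frame("wrist")
for p in proj("wrist",box(.551,.195,.155)): cv2.circle(im,tuple(np.round(p).astype(int)),2,(0,0,255),-1)
cv2.imwrite("pics/e.png",im)
E
```

```text
[0.54921406 0.20448614 0.23846695] [[-0.986, -0.168, 0.008], [-0.168, 0.986, 0.008], [-0.009, 0.007, -1.0]] 0.16842792189963599
```

View pics/e.png

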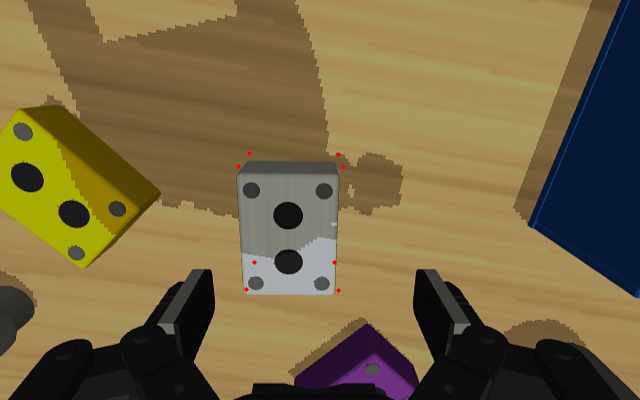

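Emit:
apply_moves --offset '[[0.003,-0.011,-0.01],[0,0,0]]' --dr '[[-0.008,0.008,0],[0,0,0]]'

```text
clock: 3.88
eef_pos: [0.5541, 0.1943, 0.233]
ee_rot: [0.003, -0.085, 0.996, 0.001]
contact_force: [0.2, 0.5, 0.6]
finger_gap: 1.002
```

Emit:
apply_moves --offset '[[0,0,-0.025],[-0.001,0,-0.02],[0,0,-0.01],[0,0,0]]' --dr '[[-0.003,0.005,0],[0,0,0],[0,0,0],[0,0,0]]'

```text
clock: 4.38
eef_pos: [0.5556, 0.1944, 0.182]
ee_rot: [0.005, -0.084, 0.996, 0.001]
contact_force: [-0.2, 0.5, -0.0]
finger_gap: 1.0
```

Emit:
apply_moves --offset '[[-0.002,0,-0.004],[0,0,0]]' --dr '[[0,0.01,0],[0,0,0]]'

```text
clock: 4.62
eef_pos: [0.5541, 0.1946, 0.1792]
ee_rot: [0.0, -0.084, 0.996, 0.001]
contact_force: [0.5, 1.0, -0.1]
finger_gap: 0.998
```

```bash
python3 - <<'E'
from h import *
o=robot.get_obs();R_=Rn.from_quat(np.roll(o['ee_rot'],-1)).as_matrix();print(o['eef_pos'],R_.round(3).tolist())
cv2.imwrite("pics/f.png",robot.grab_frame("wrist"))
E
```

```text
[0.55409068 0.19458797 0.17922866] [[-0.986, -0.167, 0.001], [-0.167, 0.986, 0.003], [-0.001, 0.003, -1.0]]
```

View pics/f.png

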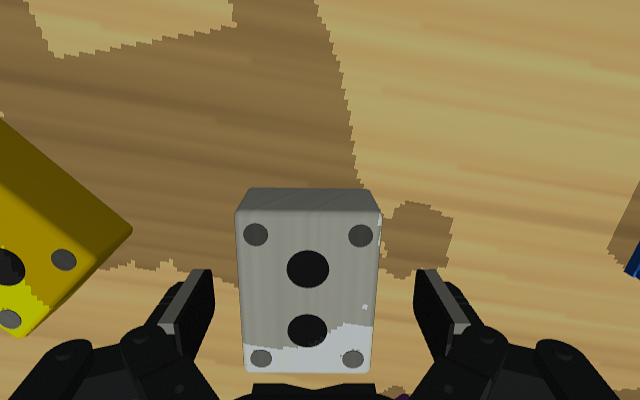

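```bash
python3 - <<'E'
from h import *
for p in((307.5,270),(306.5,331),(235,211),(381,211),(243,373),(371,373)): print(atz("wrist",p,.032).round(4))
E
```

```text
[0.5403 0.1912 0.032 ]
[0.5679 0.1953 0.032 ]
[0.5212 0.162  0.032 ]
[0.5126 0.2131 0.032 ]
[0.5935 0.1724 0.032 ]
[0.5847 0.2257 0.032 ]
```

Emit:
apply_moves --offset '[[0,0,0],[0,0,0],[0,0,0],[0,0,0],[0,0,0]]' --dr '[[0,0,0],[0,0,0],[0,0,0],[0,0,0],[0,0,0]]' --claw 1

```text
clock: 5.3
eef_pos: [0.5547, 0.1947, 0.1803]
ee_rot: [0.001, -0.084, 0.996, 0.001]
contact_force: [0.3, -0.9, 0.3]
finger_gap: 0.618
```

Emit:
apply_moves --offset '[[0,0,0],[0,0,0.02],[0,0,0.05],[0,0,0.05],[0,0,0.05]]' --dr '[[0,0,0],[0,0,0],[0,0,0],[0,0,0],[0,0,0]]'

```text
clock: 5.92
eef_pos: [0.5514, 0.1936, 0.3529]
ee_rot: [-0.004, -0.084, 0.996, 0.0]
contact_force: [2.0, 0.5, -4.8]
finger_gap: 0.621
```

Emit:
apply_moves --offset '[[-0.01,-0.05,0.01],[-0.03,-0.05,0.01],[-0.03,-0.05,0.01],[-0.03,-0.05,0],[-0.02,-0.05,0]]' --dr '[[0,0,0],[0,0,0],[0,0,0],[0,0,0],[0,0,0]]'

```text
clock: 6.55
eef_pos: [0.4278, -0.0593, 0.394]
ee_rot: [0.003, -0.087, 0.996, 0.001]
contact_force: [1.0, -0.5, -3.9]
finger_gap: 0.621
```

```bash
python3 - <<'E'
from h import *
o=robot.get_obs();R_=Rn.from_quat(np.roll(o['ee_rot'],-1)).as_matrix();print(o['eef_pos'],R_.round(3).tolist(),o['joint_positions'].round(2))
cv2.imwrite("pics/g.png",robot.grab_frame("wrist"))
E
```

```text
[ 0.42783734 -0.05928307  0.39396481] [[-0.985, -0.174, 0.007], [-0.174, 0.985, 0.002], [-0.007, 0.001, -1.0]] [-0.14  0.06  2.04  0.    1.04 -1.89]
```

View pics/g.png

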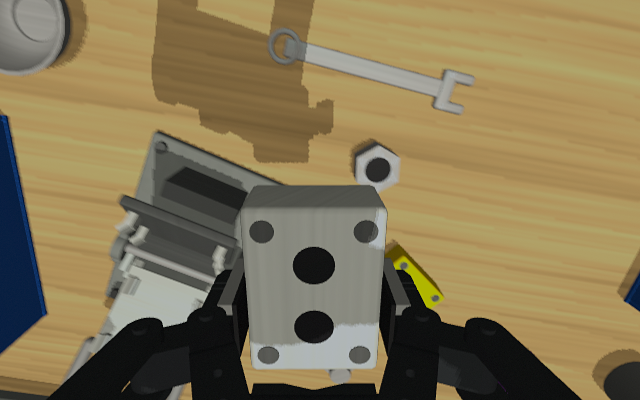

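Emit:
apply_moves --offset '[[0.02,-0.03,0.03],[0.02,-0.03,0.03],[0.02,-0.03,0.03],[0.02,-0.03,0.02],[0,0,0]]' --dr '[[0,0,-0.1],[0,0,-0.1],[0,0,-0.1],[0,0,-0.1],[0,0,0]]'

```text
clock: 7.22
eef_pos: [0.5021, -0.1883, 0.5115]
ee_rot: [0.002, 0.121, 0.993, -0.001]
contact_force: [-0.1, 0.4, -4.3]
finger_gap: 0.621
```

```bash
python3 - <<'E'
from h import *
o=robot.get_obs();R_=Rn.from_quat(np.roll(o['ee_rot'],-1)).as_matrix();print(o['eef_pos'],R_.round(3).tolist(),o['joint_positions'].round(2))
cv2.imwrite("pics/i.png",robot.grab_frame("wrist"))
E
```

```text
[ 0.50212809 -0.18827212  0.51150966] [[-0.971, 0.241, 0.004], [0.241, 0.971, -0.002], [-0.005, -0.001, -1.0]] [-0.36  0.12  1.69 -0.    1.32 -1.69]
```

View pics/i.png

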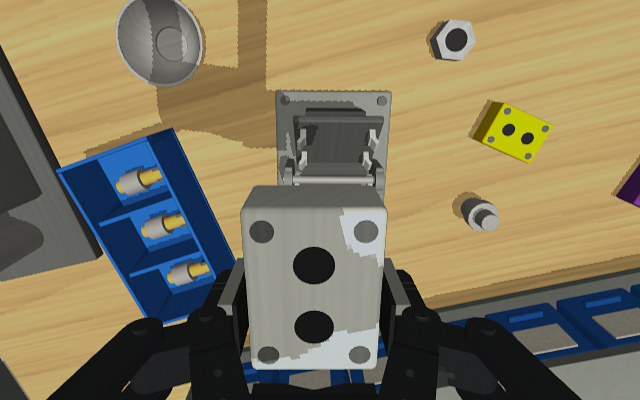

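```bash
python3 - <<'E'
from h import *
import pickle
K("wrist"); pickle.dump(CAL["wrist"],open("wcal.pkl","wb"))
im=robot.grab_frame("wrist");cv2.imwrite("pics/j_w.png",cv2.resize(im[80:200,260:410],None,fx=5,fy=5,interpolation=cv2.INTER_CUBIC))
im=robot.grab_frame("scene");cv2.imwrite("pics/j_s.png",cv2.resize(im[170:280,200:290],None,fx=5.4,fy=5.4,interpolation=cv2.INTER_CUBIC))
im=robot.grab_frame("side");cv2.imwrite("pics/j_d.png",cv2.resize(im[210:300,300:410],None,fx=6,fy=6,interpolation=cv2.INTER_CUBIC))
E
```

```text
(no output)
```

View pics/j_w.png

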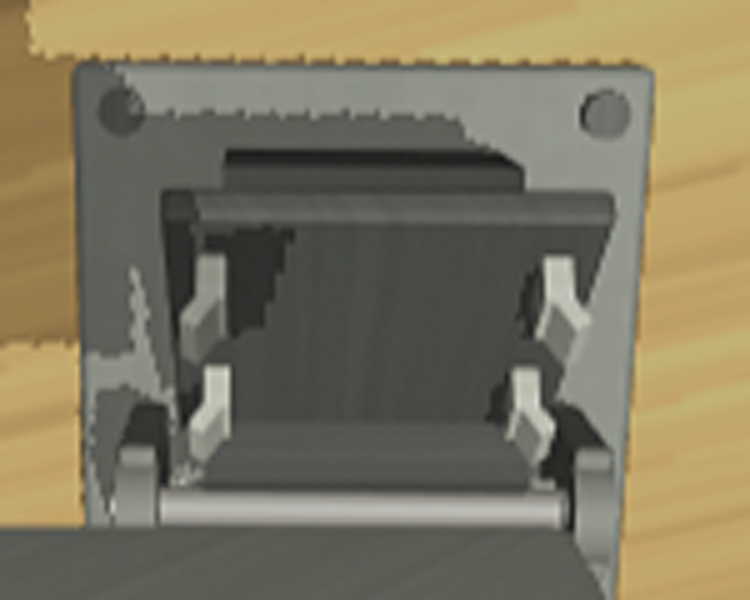

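View pics/j_s.png

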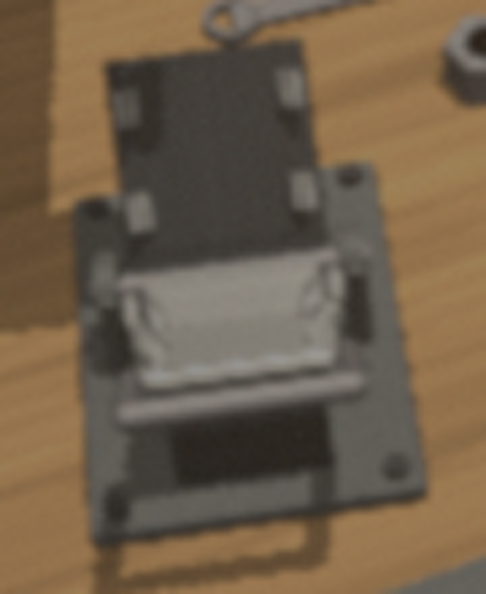

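View pics/j_d.png

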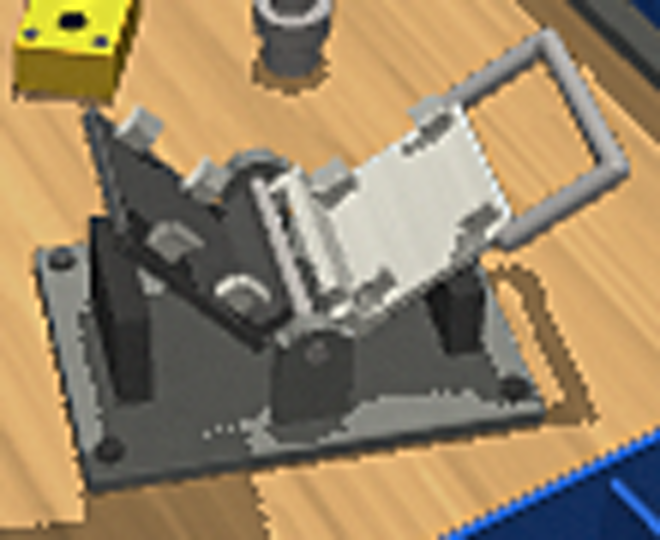

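```bash
cat >> h.py <<'E'
def Rz(a): return Rn.from_euler('z',a).as_matrix()
def flip_pts(S,P,q=0.,slope=np.radians(35)):
    """P in flipper frame at hinge (x up slope,y,z out). S=(x,y,yaw). returns world"""
    a=slope+q; x=np.array([np.cos(a),0,np.sin(a)]); z=np.array([-np.sin(a),0,np.cos(a)]); P=np.atleast_2d(P)
    L=P[:,:1]*x+P[:,1:2]*[0,1,0]+P[:,2:]*z+[HX,0,.055]
    return L@Rz(S[2]).T+[S[0],S[1],0]
HX=0.
E
cat > fit.py <<'E'
from h import *
import pickle,os
from scipy.optimize import least_squares
CAL["wrist"]=pickle.load(open("wcal.pkl","rb"))
def px(l,s,ox,oy): return [((u+.5)/s-.5+ox,(v+.5)/s-.5+oy) for u,v in l]
O={"wrist":(px([(76,66),(655,68)],5,260,80),[(-1,-1),(-1,1)]),
"scene":(px([(92,529),(425,486),(375,163),(76,203)],5.4,200,170),[(1,-1),(1,1),(-1,1),(-1,-1)]),
"side":(px([(37,250),(88,478),(545,402)],6,300,210),[(-1,1),(-1,-1),(1,-1)])}
def corners(S,c): return np.array([[.105*a,.075*b,.012] for a,b in c])@Rz(S[2]).T+[S[0],S[1],0]
def res(S,ns): return np.concatenate([(proj(n,corners(S,O[n][1]))-O[n][0]).ravel() for n in ns])
for ns in(["scene"],["side"],["wrist"],["scene","side","wrist"]):
    r=least_squares(res,[.55,-.18,-.24],args=(ns,)); print(ns,r.x.round(4),np.round(r.fun,1))
E
python3 - <<'E'
exec(open("fit.py").read())
S=r.x
for n,c in(("scene",(170,280,200,290,5.4)),("side",(200,300,300,410,6)),("wrist",(80,200,260,410,5))):
    im=robot.grab_frame(n); s=c[4]
    im=cv2.resize(im[c[0]:c[1],c[2]:c[3]],None,fx=s,fy=s,interpolation=cv2.INTER_CUBIC)
    def poly(P,col):
        p=((proj(n,P)+.5-[c[2],c[0]])*s-.5); cv2.polylines(im,[np.round(p).astype(np.int32)],False,col,1)
    B=corners(S,[(1,1),(1,-1),(-1,-1),(-1,1),(1,1)]); poly(B,(0,0,255))
    poly(flip_pts(S,[[.15,-.04,-.0215],[.15,.04,-.0215]]),(0,255,0))
    poly(flip_pts(S,[[.022,-.043,-.0175],[.1,-.043,-.0175],[.1,.043,-.0175],[.022,.043,-.0175],[.022,-.043,-.0175]]),(255,0,255))
    poly(flip_pts(S,[[.0,-.043,0],[0,.043,0]]),(0,255,255))
    cv2.imwrite(f"pics/k_{n}.png",im)
E
```

```text
['scene'] [ 0.5462 -0.1718 -0.2576] [-0.6  1.2  0.8  0.4  0.3 -0.9 -0.5 -1.3]
['side'] [ 0.544  -0.1746 -0.2435] [-0.9 -0.7  0.1  0.   0.7  0.4]
['wrist'] [ 0.5451 -0.1716 -0.2451] [-0.9  0.   0.9  0.1]
['scene', 'side', 'wrist'] [ 0.5451 -0.1723 -0.2502] [-0.6  1.1  0.8 -0.1 -0.3 -1.2 -1.1 -1.3 -0.7 -1.5 -0.1 -0.9  0.5 -0.1
 -1.  -0.1  0.8  0.6]
```

View pics/k_scene.png

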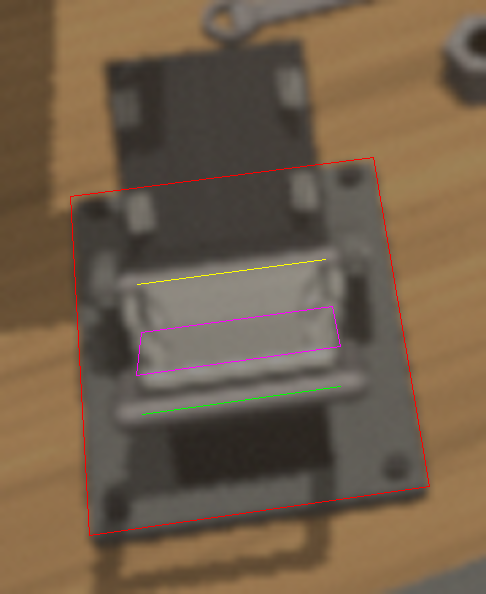

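View pics/k_side.png

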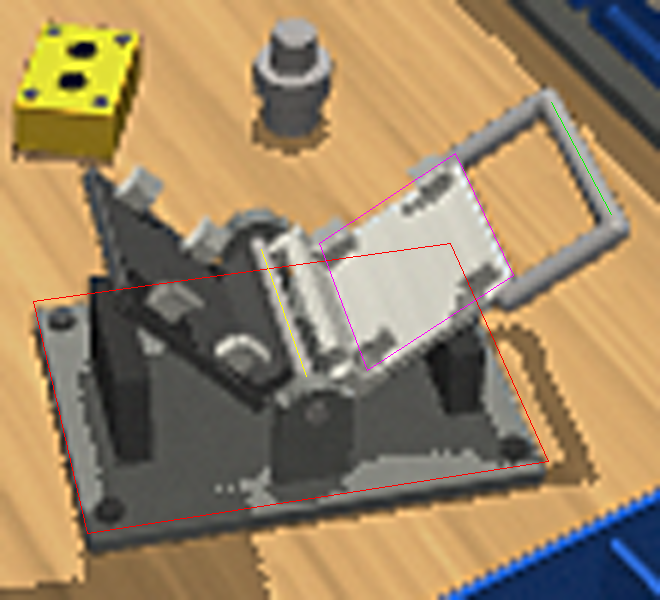

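View pics/k_wrist.png

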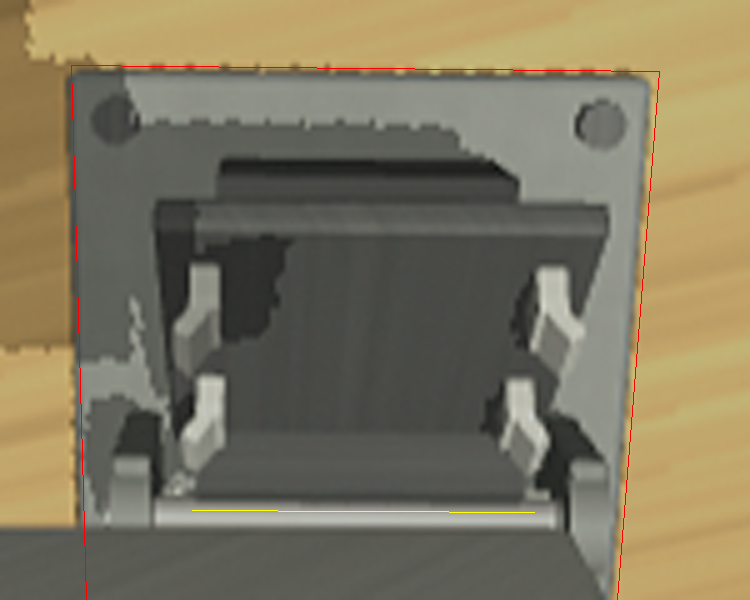

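Emit:
apply_moves --offset '[[0,0,0],[0,0,0],[0,0,0],[0,0,0],[0,0,0]]' --dr '[[0,0,-0.185],[0,0,-0.185],[0,0,-0.185],[0,0,-0.185],[0,0,-0.185]]'

```text
clock: 8.2
eef_pos: [0.4998, -0.1832, 0.5072]
ee_rot: [-0.002, 0.556, 0.831, 0.0]
contact_force: [-0.5, -0.2, -4.0]
finger_gap: 0.621
```

Emit:
apply_moves --offset '[[0,0,0],[0,0,0],[0,0,0],[0,0,0],[0,0,0]]' --dr '[[0,0,-0.185],[0,0,-0.185],[0,0,-0.185],[0,0,-0.185],[0,0,-0.185]]'

```text
clock: 8.82
eef_pos: [0.4986, -0.1805, 0.5055]
ee_rot: [-0.003, 0.872, 0.49, 0.001]
contact_force: [-0.8, -1.0, -5.4]
finger_gap: 0.619
```

Emit:
apply_moves --offset '[[0,0,0],[0,0,0],[0,0,0],[0,0,0],[0,0,0]]' --dr '[[0,0,-0.185],[0,0,-0.185],[0,0,-0.185],[0,0,-0.185],[0,0,-0.185]]'

```text
clock: 9.45
eef_pos: [0.4973, -0.1778, 0.5038]
ee_rot: [-0.004, 0.999, 0.044, 0.001]
contact_force: [-0.2, -0.3, -4.3]
finger_gap: 0.615
```

```bash
cat >> h.py <<'E'
S=np.array([.545,-.1725,-.247])
def fR(q=0.,slope=np.radians(35)):
    a=slope+q; return Rz(S[2])@np.array([[np.cos(a),0,-np.sin(a)],[0,1,0],[np.sin(a),0,np.cos(a)]])
def tool_in_flipper():  # half turned: tool x up slope, y=-y, z=-z
    return fR()@np.diag([1,-1,-1])
def to(Pt,Rt):
    o=robot.get_obs(); Rc=Rn.from_quat(np.roll(o['ee_rot'],-1)).as_matrix()
    print("at",o['eef_pos'].round(4),"clock",o['clock'],"d",(Pt-o['eef_pos']).round(4),"rot",Rn.from_matrix(Rt@Rc.T).as_rotvec().round(4),"j",o['joint_positions'].round(2))
E
python3 - <<'E'
from h import *
to(flip_pts(S,[.064,0,-.0175+.1803+.07])[0],tool_in_flipper())
to(flip_pts(S,[.064,0,-.0175+.1803+.07])[0],Rz(S[2])@np.diag([1,-1,-1]))
E
```

```text
at [ 0.4973 -0.1778  0.5038] clock 9.45 d [-0.031   0.0251 -0.2214] rot [-0.0566 -0.6097 -0.3261] j [-0.35  0.12  1.72  0.01  1.31  1.13]
at [ 0.4973 -0.1778  0.5038] clock 9.45 d [-0.031   0.0251 -0.2214] rot [-0.0078  0.0021 -0.3341] j [-0.35  0.12  1.72  0.01  1.31  1.13]
```

Emit:
apply_moves --offset '[[0,0,0],[0,0,0],[-0.008,0.006,-0.01],[-0.008,0.006,-0.02],[-0.008,0.006,-0.02]]' --dr '[[0,0,-0.167],[0,0,-0.16],[-0.037,-0.148,0],[-0.037,-0.148,0],[-0.037,-0.148,0]]'

```text
clock: 10.07
eef_pos: [0.4726, -0.1572, 0.4521]
ee_rot: [0.024, 0.965, -0.12, 0.231]
contact_force: [-0.2, -0.0, -5.7]
finger_gap: 0.622
```

Emit:
apply_moves --offset '[[-0.005,0.005,-0.04],[0,0,-0.04],[0,0,-0.04],[0,0,0]]' --dr '[[-0.037,-0.148,0],[0,0,0],[0,0,0],[0,0,0]]'

```text
clock: 10.58
eef_pos: [0.4631, -0.1489, 0.3289]
ee_rot: [0.031, 0.946, -0.116, 0.301]
contact_force: [-0.1, 0.5, -4.1]
finger_gap: 0.619
```

```bash
python3 - <<'E'
from h import *
to(flip_pts(S,[.064,0,-.0175+.1803+.07])[0],tool_in_flipper())
cv2.imwrite("pics/l.png",robot.grab_frame("wrist"))
E
```

```text
at [ 0.4631 -0.1489  0.3289] clock 10.575 d [ 0.0032 -0.0038 -0.0465] rot [-0.0092  0.0058 -0.0067] j [-0.34  0.14  2.21  0.34  0.19  1.16]
```

View pics/l.png

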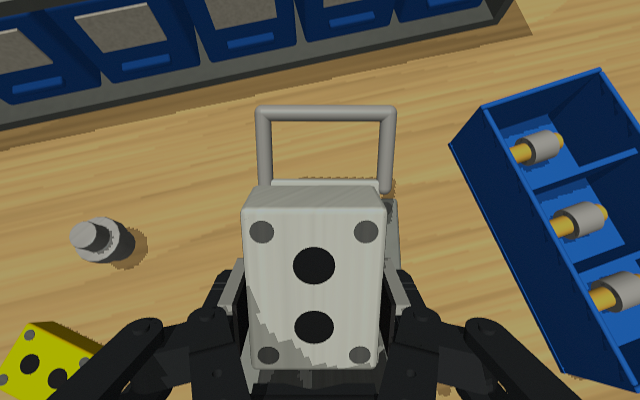

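The picture shows the plate held square over the flipper, with the bar at (325,113) and the coupling at (100,242). j5 is near zero, so I'll predict the wrist kinematics for the lower pose.

```bash
cat > kin.py <<'E'
from h import *
from scipy.optimize import least_squares
# DH-like model: Rz(j1) Ry(j2) Tz(a) [Tx e] Ry(j3) Tz(b) Rz(j4) Ry(j5) Tz(d) Rz(j6)
def fk(j,p):
    h,r0,a,b,d,e=p
    R=Rn.from_euler('z',j[0]); P=np.array([0,0,h])+R.apply([r0,0,0])
    R=R*Rn.from_euler('y',j[1]); P=P+R.apply([0,0,a])
    R=R*Rn.from_euler('y',j[2]); P=P+R.apply([e,0,b])
    R=R*Rn.from_euler('z',j[3])*Rn.from_euler('y',j[4]); P=P+R.apply([0,0,d])
    return P,(R*Rn.from_euler('z',j[5]))
E
python3 - <<'E'
from kin import *
D=[([1.28462,.35364,1.63415,0,1.15518,-.00239],[.1749,.59978,.40396])]
o=robot.get_obs();D.append((o['joint_positions'],o['eef_pos']))
D+=[([.35,.19,1.85,0,1.09,-1.34],[.48932,.18215,.40629]),([-.14,.06,2.04,0,1.04,-1.89],[.42784,-.05928,.39396]),([-.36,.12,1.69,0,1.32,-1.69],[.50213,-.18827,.51151]),([-.35,.12,1.72,.01,1.31,1.13],[.4973,-.1778,.5038])]
r=least_squares(lambda p:np.concatenate([fk(j,p)[0]-x for j,x in D]),[.4,0,.5,.5,.1,0]); print(r.x,np.abs(r.fun).max()); np.save("kin.npy",r.x)
p=r.x
Pc,Rc=fk(o['joint_positions'],p); Rt=Rn.from_quat(np.roll(o['ee_rot'],-1)); print(Rc.as_matrix().round(2).tolist(),Rt.as_matrix().round(2).tolist())
F=Rc.inv()*Rt; print(F.as_matrix().round(3).tolist())
lo=[-2.63,-.92,.06,-1.3,0,-3.02];hi=[2.63,2.1,2.66,4.44,2.69,3.02]
def ik(P,R,j0):
    R=Rn.from_matrix(R)
    s=least_squares(lambda j:np.r_[10*(fk(j,p)[0]-P),(fk(j,p)[1]*F*R.inv()).as_rotvec()],j0,bounds=(lo,hi)); return s
j=o['joint_positions']
for dz in(.1,.07,.05,.03,.02,.01,0):
    s=ik(flip_pts(S,[.063,0,-.0175+.1803+dz])[0],tool_in_flipper(),j); j=s.x;print(dz,s.cost.round(6),j.round(3))
E
```

```text
[0.29597897 0.00189513 0.566642   0.49282809 0.1693154  0.05956912] 0.003093726678918274
[[0.24, 0.79, 0.57], [0.97, -0.2, -0.13], [0.01, 0.58, -0.81]] [[0.79, -0.24, 0.57], [-0.2, -0.97, -0.13], [0.58, -0.01, -0.81]]
[[0.0, -1.0, 0.0], [1.0, 0.0, 0.0], [-0.0, 0.0, 1.0]]
0.1 0.0 [-0.338  0.166  2.255  0.437  0.123  1.062]
0.07 0.0 [-0.334  0.242  2.239  0.764  0.072  0.737]
0.05 0.0 [-0.331  0.291  2.226  1.261  0.051  0.241]
0.03 0.0 [-0.329  0.34   2.211  1.943  0.05  -0.44 ]
0.02 0.0 [-0.328  0.364  2.203  2.207  0.058 -0.703]
0.01 0.0 [-0.327  0.388  2.194  2.395  0.067 -0.891]
0 0.0 [-0.326  0.411  2.185  2.527  0.078 -1.022]
```

Emit:
apply_moves --offset '[[0.002,-0.002,-0.023],[0.002,-0.002,-0.023],[0.005,-0.001,-0.008],[0.005,-0.001,-0.008],[0,0,0]]' --dr '[[-0.009,0.006,-0.007],[0,0,0],[0,0,0],[0,0,0],[0,0,0]]'

```text
clock: 11.25
eef_pos: [0.485, -0.1555, 0.2816]
ee_rot: [0.036, 0.943, -0.115, 0.31]
contact_force: [-0.1, -0.2, -4.3]
finger_gap: 0.617
```

```bash
python3 - <<'E'
from h import *
to(flip_pts(S,[.063,0,-.0175+.1803+.045])[0],tool_in_flipper())
im=robot.grab_frame("wrist")
for P in([[.15,-.04,-.0215],[.15,.04,-.0215]],[[.022,-.043,-.0175],[.1,-.043,-.0175],[.1,.043,-.0175],[.022,.043,-.0175],[.022,-.043,-.0175]]):
    cv2.polylines(im,[np.round(proj("wrist",flip_pts(S,P))).astype(np.int32)],False,(0,255,0),1)
cv2.imwrite("pics/m.png",im)
im=robot.grab_frame("side");cv2.imwrite("pics/m_side.png",cv2.resize(im[150:310,270:430],None,fx=3.6,fy=3.6,interpolation=cv2.INTER_CUBIC))
E
```

```text
at [ 0.485  -0.1555  0.2816] clock 11.25 d [-0.0055 -0.0005 -0.0202] rot [ 0.0029  0.024  -0.0052] j [-0.33  0.27  2.21  1.01  0.07  0.49]
```

View pics/m.png

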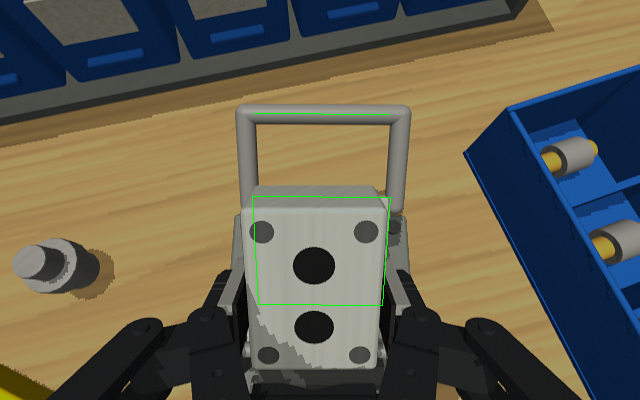

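View pics/m_side.png

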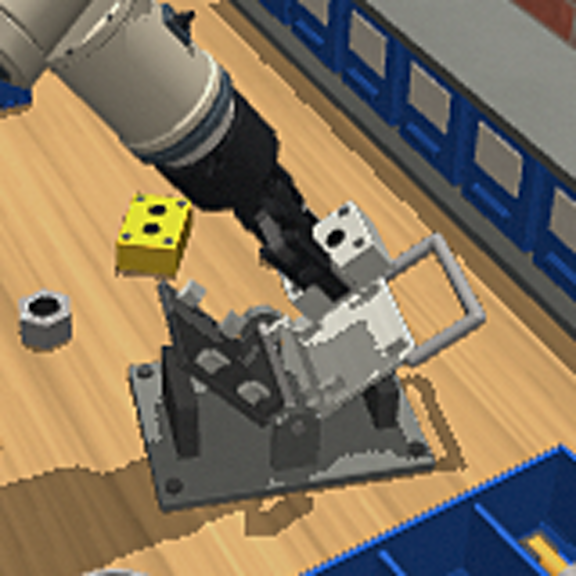

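```bash
python3 - <<'E'
from h import *
o=robot.get_obs()
im=robot.grab_frame("wrist")
print(proj("wrist",flip_pts(S,[[.15,-.04,-.0215],[.15,.04,-.0215],[.15,0,-.0215]])))
row=cv2.cvtColor(im,cv2.COLOR_BGR2GRAY)
cv2.imwrite("pics/n.png",cv2.resize(im[90:230,225:425],None,fx=4,fy=4,interpolation=cv2.INTER_NEAREST))
# plate port mean in tool frame
f,cx,cy,R,t=K("wrist"); c=-R.T@t; Rt=Rn.from_quat(np.roll(o['ee_rot'],-1)).as_matrix()
print("cam in tool",Rt.T@(c-o['eef_pos']), (Rt.T@R.T).round(3).tolist())
for uv in((313.5,265.5),(314,327)):
    oo,d=ray("wrist",uv); l=Rt.T@(oo-o['eef_pos']); dl=Rt.T@d; k=(.1803-.032-l[2])/dl[2]; print((l+k*dl).round(4))
E
```

```text
[[388.64556774 111.83109371]
 [253.47005619 111.41922704]
 [320.99062259 111.62495566]]
cam in tool [ 0.08327426 -0.0009258   0.03132032] [[-0.001, -0.946, -0.324], [1.0, -0.0, -0.001], [0.001, -0.324, 0.946]]
[ 0.0171 -0.0011  0.1483]
[-0.0108 -0.001   0.1483]
```

View pics/n.png

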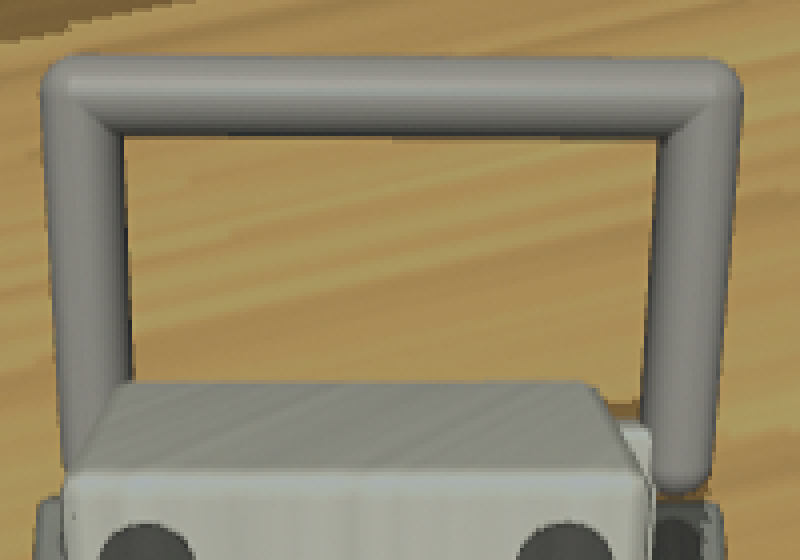

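```bash
sed -i 's/^S=np.array.*/S=np.array([.5446,-.1741,-.247])/' h.py; python3 - <<'E'
from h import *
for dz in (.045,.02,.003):to(flip_pts(S,[.061,0,-.0175+.1803+dz])[0],tool_in_flipper())
E
```

```text
at [ 0.4843 -0.1554  0.2814] clock 11.4 d [-0.0068 -0.0018 -0.0212] rot [ 0.0038  0.0231 -0.0056] j [-0.33  0.26  2.21  1.01  0.07  0.49]
at [ 0.4843 -0.1554  0.2814] clock 11.4 d [ 0.0071 -0.0053 -0.0416] rot [ 0.0038  0.0231 -0.0056] j [-0.33  0.26  2.21  1.01  0.07  0.49]
at [ 0.4843 -0.1554  0.2814] clock 11.4 d [ 0.0166 -0.0077 -0.0556] rot [ 0.0038  0.0231 -0.0056] j [-0.33  0.26  2.21  1.01  0.07  0.49]
```

Emit:
apply_moves --offset '[[-0.003,-0.001,-0.007],[-0.003,-0.001,-0.007],[0,0,-0.007],[0,0,0]]' --dr '[[0.002,0.012,-0.003],[0.002,0.011,-0.003],[0,0,0],[0,0,0]]'

```text
clock: 11.9
eef_pos: [0.4789, -0.1575, 0.2644]
ee_rot: [0.037, 0.946, -0.117, 0.301]
contact_force: [0.1, -0.3, -3.8]
finger_gap: 0.617
```

```bash
python3 - <<'E'
from h import *
for dz in (.02,):to(flip_pts(S,[.061,0,-.0175+.1803+dz])[0],tool_in_flipper())
E
```

```text
at [ 0.4789 -0.1575  0.2644] clock 11.9 d [ 0.0125 -0.0032 -0.0247] rot [ 0.0012  0.0058 -0.0008] j [-0.34  0.29  2.22  1.39  0.05  0.11]
```

Emit:
apply_moves --offset '[[0.004,-0.001,-0.008],[0.004,-0.001,-0.008],[0.004,-0.001,-0.008],[0,0,0]]' --dr '[[0.001,0.005,0],[0,0,0],[0,0,0],[0,0,0]]'

```text
clock: 12.4
eef_pos: [0.4915, -0.1608, 0.2439]
ee_rot: [0.038, 0.946, -0.117, 0.301]
contact_force: [-0.2, -0.4, -4.6]
finger_gap: 0.616
```

```bash
python3 - <<'E'
from h import *
for dz in (.02,.003):to(flip_pts(S,[.061,0,-.0175+.1803+dz])[0],tool_in_flipper())
im=robot.grab_frame("side");cv2.imwrite("pics/o_side.png",cv2.resize(im[190:290,310:410],None,fx=6,fy=6,interpolation=cv2.INTER_CUBIC))
im=robot.grab_frame("scene");cv2.imwrite("pics/o_sc.png",cv2.resize(im[170:280,190:300],None,fx=5,fy=5,interpolation=cv2.INTER_CUBIC))
cv2.imwrite("pics/o_w.png",robot.grab_frame("wrist"))
E
```

```text
at [ 0.4915 -0.1608  0.2439] clock 12.4 d [-0.0001  0.0001 -0.0042] rot [ 0.0022  0.0044 -0.0011] j [-0.34  0.35  2.21  2.12  0.06 -0.62]
at [ 0.4915 -0.1608  0.2439] clock 12.4 d [ 0.0093 -0.0023 -0.0181] rot [ 0.0022  0.0044 -0.0011] j [-0.34  0.35  2.21  2.12  0.06 -0.62]
```

View pics/o_side.png

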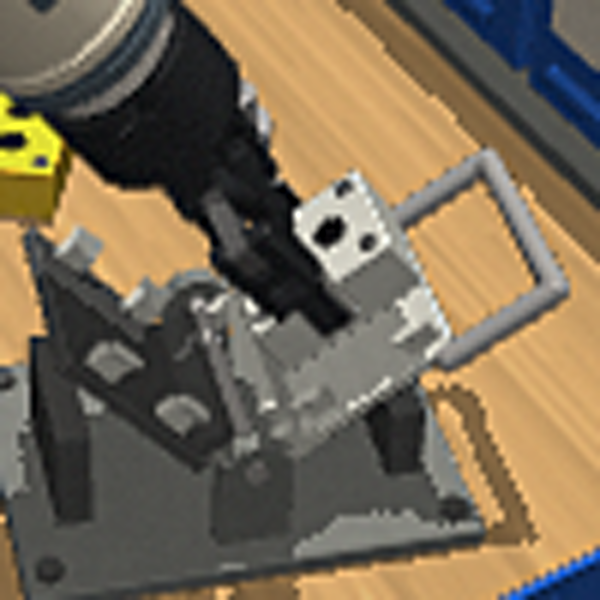

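View pics/o_sc.png

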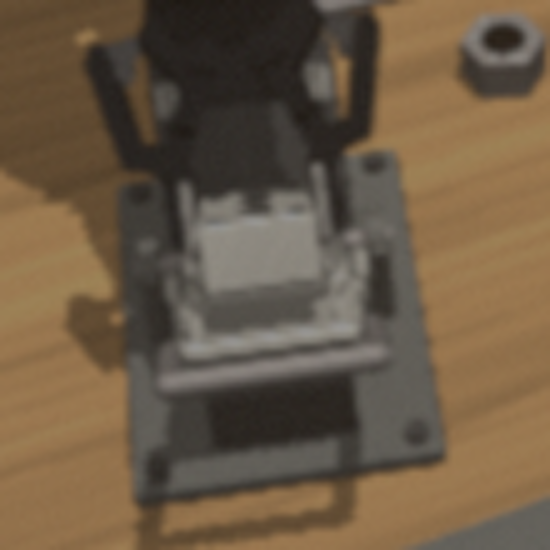

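View pics/o_w.png

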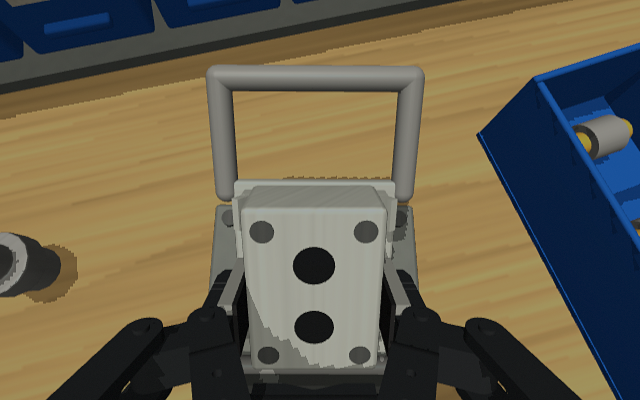

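Everything lines up: bar centre at column 315.5, plate at 314. I'll lower it in.

Emit:
apply_moves --offset '[[0.003,-0.001,-0.007],[0.003,-0.001,-0.006],[0,0,0]]' --dr '[[0.002,0.004,0],[0,0,0],[0,0,0]]'

```text
clock: 12.92
eef_pos: [0.4974, -0.1627, 0.2325]
ee_rot: [0.037, 0.946, -0.115, 0.299]
contact_force: [-0.0, 0.3, -4.4]
finger_gap: 0.62
```

```bash
python3 - <<'E'
from h import *
for dz in (.003,):to(flip_pts(S,[.061,0,-.0175+.1803+dz])[0],tool_in_flipper())
E
```

```text
at [ 0.4974 -0.1627  0.2325] clock 12.925 d [ 0.0035 -0.0004 -0.0067] rot [ 0.0022  0.0017 -0.0041] j [-0.34  0.38  2.2   2.34  0.07 -0.85]
```

Emit:
apply_moves --offset '[[0.003,-0.0005,-0.006],[0.001,0,-0.0015],[0,0,0]]' --dr '[[0.002,0.002,-0.004],[0,0,0],[0,0,0]]'

```text
clock: 13.3
eef_pos: [0.5013, -0.1631, 0.2261]
ee_rot: [0.037, 0.946, -0.117, 0.299]
contact_force: [-0.0, -0.1, -4.7]
finger_gap: 0.619
```

```bash
python3 - <<'E'
from h import *
for dz in (.0,):to(flip_pts(S,[.061,0,-.0175+.1803+dz])[0],tool_in_flipper())
im=robot.grab_frame("side");cv2.imwrite("pics/p_side.png",cv2.resize(im[190:290,310:410],None,fx=6,fy=6,interpolation=cv2.INTER_CUBIC))
cv2.imwrite("pics/p_w.png",robot.grab_frame("wrist"))
E
```

```text
at [ 0.5013 -0.1631  0.2261] clock 13.3 d [ 0.0012 -0.0004 -0.0027] rot [ 0.0005  0.0004 -0.0007] j [-0.33  0.4   2.19  2.45  0.08 -0.96]
```

View pics/p_side.png

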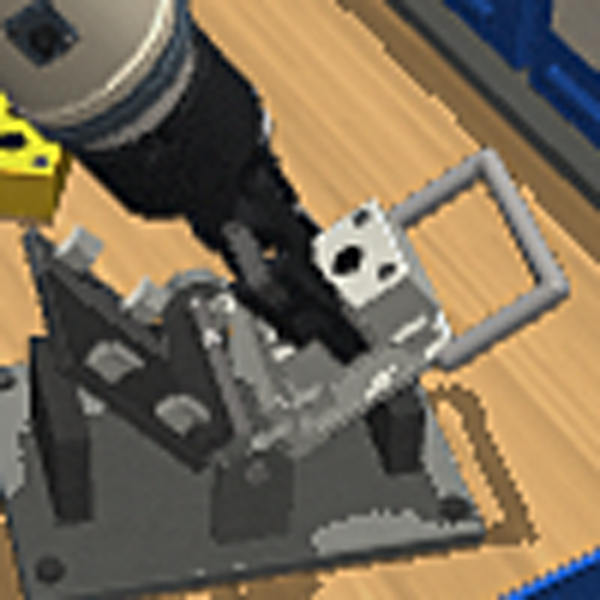

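View pics/p_w.png

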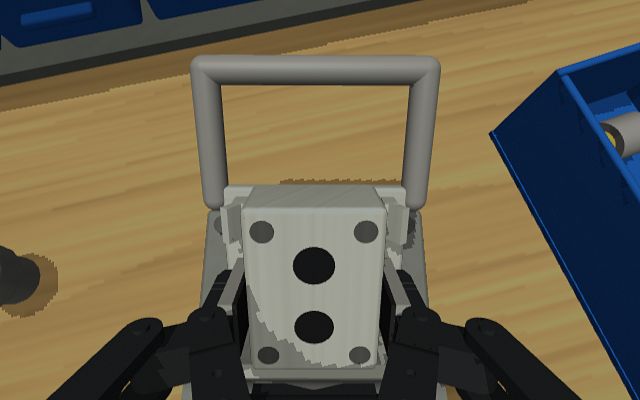

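Emit:
apply_moves --offset '[[0.0015,-0.0005,-0.0025],[0,0,0]]' --dr '[[0,0,0],[0,0,0]]'

```text
clock: 13.65
eef_pos: [0.5024, -0.1635, 0.2243]
ee_rot: [0.037, 0.946, -0.117, 0.299]
contact_force: [-1.9, 1.3, -2.7]
finger_gap: 0.617
```

Emit:
apply_moves --offset '[[0.001,0,-0.002],[0,0,0]]' --dr '[[0,0,0],[0,0,0]]'

```text
clock: 13.9
eef_pos: [0.502, -0.1633, 0.2244]
ee_rot: [0.038, 0.946, -0.117, 0.3]
contact_force: [-0.1, 0.4, -4.8]
finger_gap: 0.623
```

```bash
python3 - <<'E'
from h import *
for dz in (.0,):to(flip_pts(S,[.061,0,-.0175+.1803+dz])[0],tool_in_flipper())
E
```

```text
at [ 0.502  -0.1633  0.2244] clock 13.9 d [ 0.0005 -0.0002 -0.0011] rot [ 0.0022  0.0036 -0.0002] j [-0.33  0.41  2.19  2.53  0.08 -1.03]
```

Emit:
apply_moves --offset '[[0.002,-0.0005,-0.0035],[0,0,0]]' --dr '[[0.001,0.003,0],[0,0,0]]'

```text
clock: 14.15
eef_pos: [0.5028, -0.1635, 0.224]
ee_rot: [0.038, 0.946, -0.117, 0.301]
contact_force: [0.5, -0.1, -5.2]
finger_gap: 0.617
```

Emit:
apply_moves --offset '[[0,0,0],[0,0,0],[0,0,0],[0,0,0]]' --dr '[[0,0,0],[0,0,0],[0,0,0],[0,0,0]]' --claw 0

```text
clock: 14.65
eef_pos: [0.5048, -0.1639, 0.2247]
ee_rot: [0.038, 0.945, -0.117, 0.303]
contact_force: [0.7, -0.9, 0.6]
finger_gap: 0.997
```

```bash
python3 - <<'E'
from h import *
for dz in (.0,):to(flip_pts(S,[.061,0,-.0175+.1803+dz])[0],tool_in_flipper())
im=robot.grab_frame("wrist")
for P in([[.096,-.027,.0145],[.022,-.027,.0145],[.022,.027,.0145],[.096,.027,.0145],[.096,-.027,.0145]],):
    cv2.polylines(im,[np.round(proj("wrist",flip_pts(S,P))).astype(np.int32)],False,(0,255,0),1)
cv2.imwrite("pics/q_w.png",im)
E
```

```text
at [ 0.5048 -0.1639  0.2247] clock 14.65 d [-0.0023  0.0004 -0.0013] rot [ 0.0031  0.0096 -0.0009] j [-0.33  0.41  2.19  2.55  0.09 -1.05]
```

View pics/q_w.png

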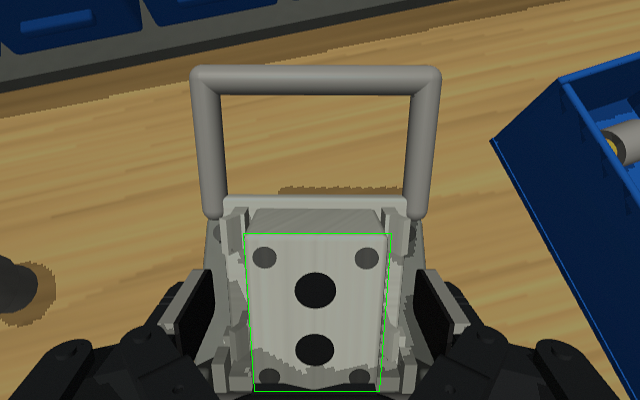

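The released sub-plate lies exactly on the predicted seated outline, between the cheeks and down on the ledge. I'll retreat along the normal.

Emit:
apply_moves --offset '[[-0.007,0.002,0.01],[-0.007,0.002,0.01],[-0.007,0.002,0.01],[-0.007,0.002,0.01],[-0.007,0.002,0.01]]' --dr '[[0,0,0],[0,0,0],[0,0,0],[0,0,0],[0,0,0]]'

```text
clock: 15.32
eef_pos: [0.4743, -0.1547, 0.2677]
ee_rot: [0.036, 0.945, -0.117, 0.303]
contact_force: [0.7, -0.3, 0.2]
finger_gap: 1.0
```

Emit:
apply_moves --offset '[[-0.007,0.002,0.012],[-0.005,0.002,0.02],[0,0,0.025],[0,0,0.025],[0,0,0.03]]' --dr '[[0,0,0],[0,0,0],[0,0,0],[0,0,0],[0,0,0]]'

```text
clock: 15.95
eef_pos: [0.4666, -0.1504, 0.3605]
ee_rot: [0.032, 0.946, -0.115, 0.302]
contact_force: [0.7, 0.5, -0.4]
finger_gap: 1.002
```

```bash
cat >> h.py <<'E'
def bar(q): return flip_pts(S,[.15,0,-.0215],q)[0]
def tool_bar(sgn=1,tilt=0.):
    # tool z down (tilted by 'tilt' about stand y: +tilt -> z towards stand -x), tool y along sgn*stand x
    z=np.array([-np.sin(tilt),0,-np.cos(tilt)]); y=sgn*np.array([np.cos(tilt),0,-np.sin(tilt)]); x=np.cross(y,z)
    return Rz(S[2])@np.c_[x,y,z]
E
python3 - <<'E'
from h import *
for s in(1,-1): to(bar(0)+[0,0,.155+.1],tool_bar(s))
cv2.imwrite("pics/r_w.png",robot.grab_frame("wrist"))
E
```

```text
at [ 0.4666 -0.1504  0.3605] clock 15.95 d [ 0.2091 -0.0567  0.0179] rot [-0.3607  0.5787  1.5118] j [-0.34  0.09  2.18  0.24  0.27  1.26]
at [ 0.4666 -0.1504  0.3605] clock 15.95 d [ 0.2091 -0.0567  0.0179] rot [ 0.5795  0.3611 -1.5211] j [-0.34  0.09  2.18  0.24  0.27  1.26]
```

View pics/r_w.png

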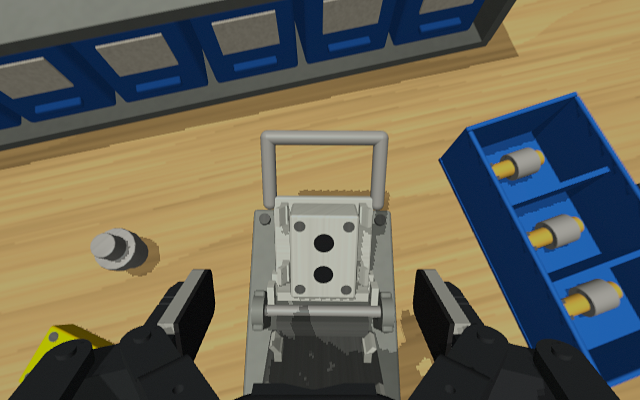

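Emit:
apply_moves --offset '[[0.023,-0.006,0.01],[0.023,-0.006,0.01],[0.023,-0.006,0.01],[0.023,-0.006,0],[0.023,-0.006,0]]' --dr '[[-0.04,0.064,0.168],[-0.04,0.064,0.168],[-0.04,0.064,0.168],[-0.04,0.064,0.168],[-0.04,0.064,0.168]]' --claw 0.5

```text
clock: 16.62
eef_pos: [0.584, -0.181, 0.3964]
ee_rot: [0.013, 0.935, 0.323, 0.148]
contact_force: [0.0, -0.2, -1.6]
finger_gap: 0.497
```

Emit:
apply_moves --offset '[[0.023,-0.006,0],[0.023,-0.006,0],[0.023,-0.006,0],[0.023,-0.006,0],[0,0,0]]' --dr '[[-0.04,0.064,0.168],[-0.04,0.064,0.168],[-0.04,0.064,0.168],[-0.04,0.064,0.168],[0,0,0]]'

```text
clock: 17.25
eef_pos: [0.6801, -0.2058, 0.3936]
ee_rot: [-0.006, 0.779, 0.626, -0.003]
contact_force: [0.1, 0.6, -0.7]
finger_gap: 0.502
```

```bash
python3 - <<'E'
from h import *
to(bar(0)+[0,0,.155+.05],tool_bar(1))
im=robot.grab_frame("wrist")
for P in([[.15,-.04,-.0215],[.15,.04,-.0215]],):
    p=proj("wrist",flip_pts(S,P)); print(p); cv2.polylines(im,[np.round(p).astype(np.int32)],False,(0,255,0),1)
cv2.imwrite("pics/s_w.png",im)
E
```

```text
at [ 0.6801 -0.2058  0.3936] clock 17.25 d [-0.0044 -0.0014 -0.0652] rot [-0.0066 -0.0122 -0.0301] j [-0.3   0.5   1.44  0.    1.22 -0.08]
[[312.04010044 257.79869646]
 [315.11866098 153.93047082]]
```

View pics/s_w.png

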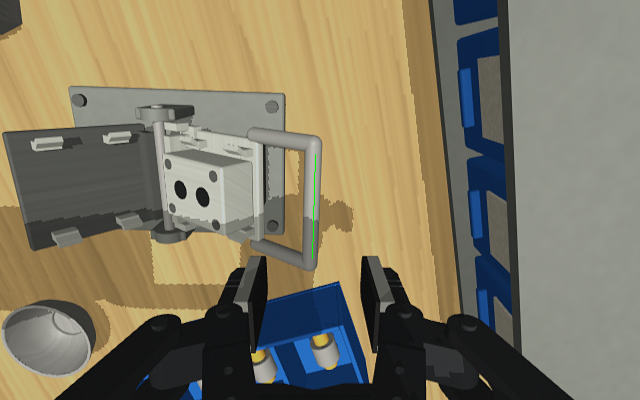

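Emit:
apply_moves --offset '[[-0.003,0,-0.03],[-0.003,0,-0.03],[0,0,-0.02],[0,0,0]]' --dr '[[-0.006,-0.012,-0.03],[0,0,0],[0,0,0],[0,0,0]]'

```text
clock: 17.8
eef_pos: [0.6688, -0.2048, 0.312]
ee_rot: [-0.001, 0.794, 0.608, 0.003]
contact_force: [-0.3, -0.5, 0.2]
finger_gap: 0.495
```

```bash
python3 - <<'E'
from h import *
to(bar(0)+[-.002,.0005,.155],tool_bar(1))
im=robot.grab_frame("wrist")
cv2.imwrite("pics/t_w.png",im)
E
```

```text
at [ 0.6688 -0.2048  0.312 ] clock 17.8 d [ 0.0049 -0.0019 -0.0336] rot [-0.0058  0.0037  0.018 ] j [-0.3   0.55  1.54  0.01  1.05 -0.04]
```

View pics/t_w.png

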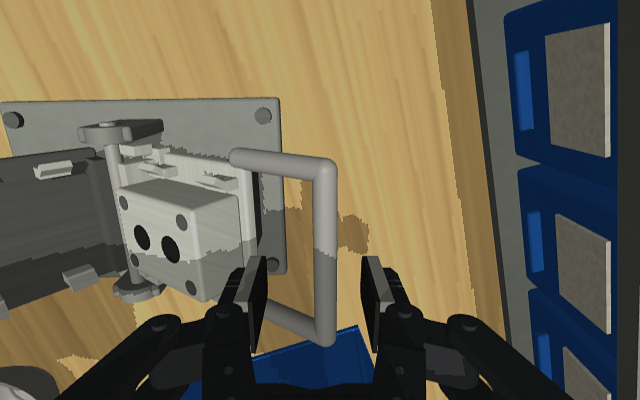

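Emit:
apply_moves --offset '[[0.005,-0.002,-0.017],[0,0,-0.015],[0,0,0]]' --dr '[[-0.006,0.004,0.018],[0,0,0],[0,0,0]]'

```text
clock: 18.23
eef_pos: [0.6746, -0.2073, 0.2814]
ee_rot: [0.002, 0.789, 0.614, 0.001]
contact_force: [0.0, 1.3, -0.2]
finger_gap: 0.501
```

```bash
python3 - <<'E'
from h import *
to(bar(0)+[-.002,.0005,.155],tool_bar(1))
im=robot.grab_frame("wrist")
cv2.imwrite("pics/u_w.png",im)
E
```

```text
at [ 0.6746 -0.2073  0.2814] clock 18.225 d [-0.0009  0.0006 -0.0029] rot [0.0016 0.0045 0.0004] j [-0.3   0.6   1.54 -0.    1.   -0.05]
```

View pics/u_w.png

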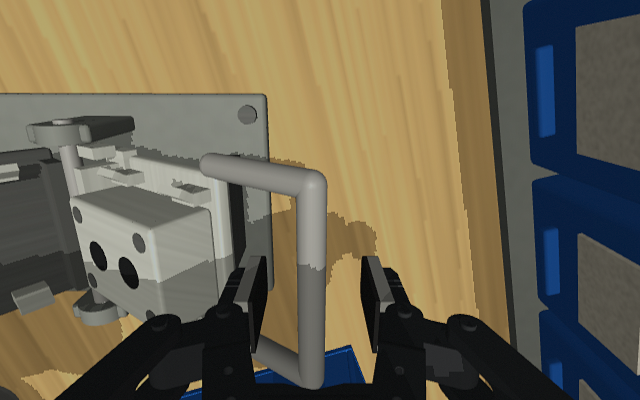

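Emit:
apply_moves --offset '[[0,0,0],[0,0,0],[0,0,0],[0,0,0]]' --dr '[[0,0,0],[0,0,0],[0,0,0],[0,0,0]]' --claw 1

```text
clock: 18.77
eef_pos: [0.674, -0.2071, 0.2828]
ee_rot: [0.001, 0.789, 0.614, 0.001]
contact_force: [0.7, -0.4, -3.1]
finger_gap: 0.114
```

```bash
cat >> h.py <<'E'
def swing(qs,off,rt=None):
    o=robot.get_obs(); prev=o['eef_pos']
    for q in qs:
        n=bar(q)+off; print(q,(n-prev).round(4)); prev=n
def qnow(off):
    o=robot.get_obs(); b=o['eef_pos']-off-[S[0],S[1],0]; l=Rz(-S[2])@b; l=l-[0,0,.055]
    print("q",np.arctan2(l[2],l[0])-np.radians(35)+np.arctan2(.0215,.15),"r",np.hypot(l[0],l[2]),"lat",l[1],"rot",Rn.from_matrix(tool_bar(1)@Rn.from_quat(np.roll(o['ee_rot'],-1)).as_matrix().T).as_rotvec().round(3),o['clock'])
E
python3 - <<'E'
from h import *
o=robot.get_obs(); off=o['eef_pos']-bar(0); print(off,o['contact_force'],o['finger_gap']); np.save("off.npy",off)
qnow(off); swing(np.arange(1,18)*.1,off)
E
```

```text
[-1.72843699e-03  8.85302080e-05  1.59353736e-01] [ 0.65094585 -0.35366704 -3.06084358] 0.11398210892068003
q -1.942890293094024e-16 r 0.15153299970633463 lat 2.1091283511964788e-17 rot [0.001 0.002 0.001] 18.775
0.1 [-0.0073  0.0018  0.0132]
0.2 [-0.0085  0.0021  0.0123]
0.30000000000000004 [-0.0097  0.0024  0.0114]
0.4 [-0.0107  0.0027  0.0104]
0.5 [-0.0117  0.0029  0.0092]
0.6000000000000001 [-0.0125  0.0032  0.0079]
0.7000000000000001 [-0.0132  0.0033  0.0066]
0.8 [-0.0138  0.0035  0.0052]
0.9 [-0.0142  0.0036  0.0038]
1.0 [-0.0145  0.0037  0.0023]
1.1 [-0.0147  0.0037  0.0008]
1.2000000000000002 [-0.0147  0.0037 -0.0007]
1.3 [-0.0145  0.0037 -0.0022]
1.4000000000000001 [-0.0142  0.0036 -0.0037]
1.5 [-0.0138  0.0035 -0.0052]
1.6 [-0.0132  0.0033 -0.0066]
1.7000000000000002 [-0.0125  0.0032 -0.0079]
```

Emit:
apply_moves --offset '[[-0.0073,0.0018,0.0132],[-0.0085,0.0021,0.0123],[-0.0097,0.0024,0.0114],[0,0,0]]' --dr '[[0,0,0],[0,0,0],[0,0,0],[0,0,0]]'

```text
clock: 19.27
eef_pos: [0.6476, -0.2004, 0.3216]
ee_rot: [0.002, 0.789, 0.614, 0.002]
contact_force: [1.9, -0.8, -6.0]
finger_gap: 0.113
```

```bash
python3 - <<'E'
from h import *
off=np.load("off.npy"); qnow(off); swing(np.arange(4,10)*.1,off)
im=robot.grab_frame("side");cv2.imwrite("pics/v_side.png",cv2.resize(im[150:300,290:430],None,fx=4,fy=4,interpolation=cv2.INTER_CUBIC))
E
```

```text
q 0.3132326842402615 r 0.152168536699194 lat 4.6794394621957656e-05 rot [0.002 0.005 0.001] 19.275
0.4 [-0.0098  0.0024  0.0085]
0.5 [-0.0117  0.0029  0.0092]
0.6000000000000001 [-0.0125  0.0032  0.0079]
0.7000000000000001 [-0.0132  0.0033  0.0066]
0.8 [-0.0138  0.0035  0.0052]
0.9 [-0.0142  0.0036  0.0038]
```

View pics/v_side.png

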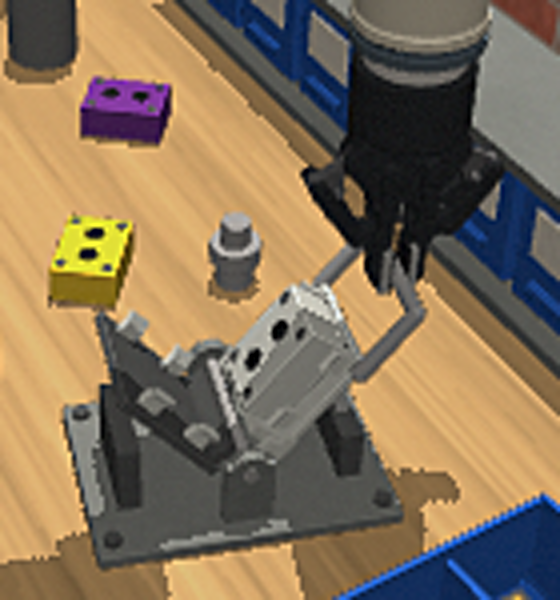

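The flipper rises cleanly with the plate seated. I'll continue.

Emit:
apply_moves --offset '[[-0.0098,0.0024,0.0085],[-0.0117,0.0029,0.0092],[-0.0125,0.0032,0.0079],[-0.0132,0.0033,0.0066]]' --dr '[[0,0,0],[0,0,0],[0,0,0],[0,0,0]]'

```text
clock: 19.82
eef_pos: [0.6016, -0.1887, 0.3558]
ee_rot: [0.005, 0.789, 0.614, 0.004]
contact_force: [3.7, 0.3, -3.4]
finger_gap: 0.111
```

```bash
python3 - <<'E'
from h import *
off=np.load("off.npy"); qnow(off); swing(np.arange(8,18)*.1,off)
E
```

```text
q 0.6978910669195547 r 0.15385506631400556 lat 0.0001318229395025871 rot [0.003 0.013 0.001] 19.825
0.8 [-0.015   0.0036  0.0032]
0.9 [-0.0142  0.0036  0.0038]
1.0 [-0.0145  0.0037  0.0023]
1.1 [-0.0147  0.0037  0.0008]
1.2000000000000002 [-0.0147  0.0037 -0.0007]
1.3 [-0.0145  0.0037 -0.0022]
1.4000000000000001 [-0.0142  0.0036 -0.0037]
1.5 [-0.0138  0.0035 -0.0052]
1.6 [-0.0132  0.0033 -0.0066]
1.7000000000000002 [-0.0125  0.0032 -0.0079]
```

Emit:
apply_moves --offset '[[-0.015,0.0036,0.0032],[-0.0142,0.0036,0.0038],[-0.0145,0.0037,0.0023],[-0.008,0.002,0.0006]]' --dr '[[0.003,0.012,0],[0,0,0],[0,0,0],[0,0,0]]'

```text
clock: 20.32
eef_pos: [0.5478, -0.1751, 0.3702]
ee_rot: [0.004, 0.789, 0.614, 0.003]
contact_force: [3.3, 1.0, -1.6]
finger_gap: 0.112
```

```bash
python3 - <<'E'
from h import *
off=np.load("off.npy"); qnow(off); swing(np.arange(11.5,18)*.1,off)
im=robot.grab_frame("side");cv2.imwrite("pics/w_side.png",cv2.resize(im[150:300,290:430],None,fx=4,fy=4,interpolation=cv2.INTER_CUBIC))
E
```

```text
q 1.0699574752261674 r 0.1559106533238524 lat 0.00010937911605962533 rot [0.002 0.01  0.001] 20.325
1.1500000000000001 [-0.0119  0.0029 -0.0045]
1.25 [-0.0146  0.0037 -0.0015]
1.35 [-0.0144  0.0036 -0.003 ]
1.4500000000000002 [-0.014   0.0035 -0.0044]
1.55 [-0.0135  0.0034 -0.0059]
1.6500000000000001 [-0.0129  0.0033 -0.0072]
1.75 [-0.0121  0.0031 -0.0085]
```

View pics/w_side.png

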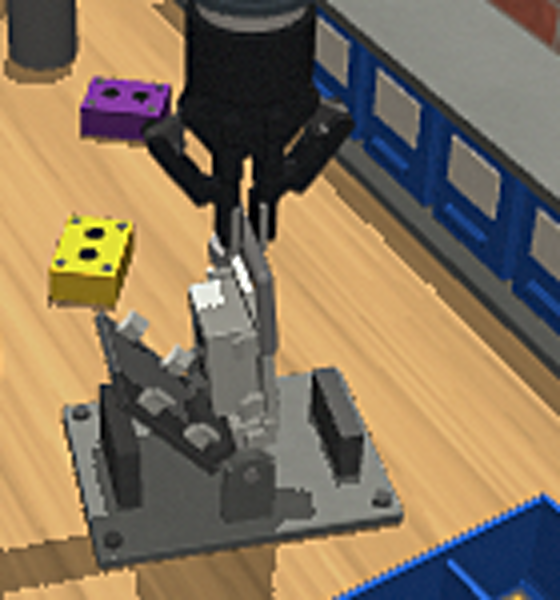

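Emit:
apply_moves --offset '[[-0.0119,0.0029,-0.0035],[-0.0146,0.0037,-0.0025],[-0.0144,0.0036,-0.003],[-0.014,0.0035,-0.0044]]' --dr '[[0.002,0.01,0],[0,0,0],[0,0,0],[0,0,0]]'

```text
clock: 20.88
eef_pos: [0.4928, -0.1613, 0.3603]
ee_rot: [0.003, 0.789, 0.614, 0.002]
contact_force: [9.4, -3.7, -17.5]
finger_gap: 0.112
```

```bash
python3 - <<'E'
from h import *
off=np.load("off.npy"); qnow(off); swing(np.arange(15.5,18)*.1,off)
im=robot.grab_frame("side");cv2.imwrite("pics/x_side.png",cv2.resize(im[150:300,270:410],None,fx=4,fy=4,interpolation=cv2.INTER_CUBIC))
E
```

```text
q 1.442652884552804 r 0.1547838551886797 lat 6.30605512749127e-05 rot [0.002 0.007 0.001] 20.875
1.55 [-0.0135  0.0033 -0.0093]
1.6500000000000001 [-0.0129  0.0033 -0.0072]
1.75 [-0.0121  0.0031 -0.0085]
```

View pics/x_side.png

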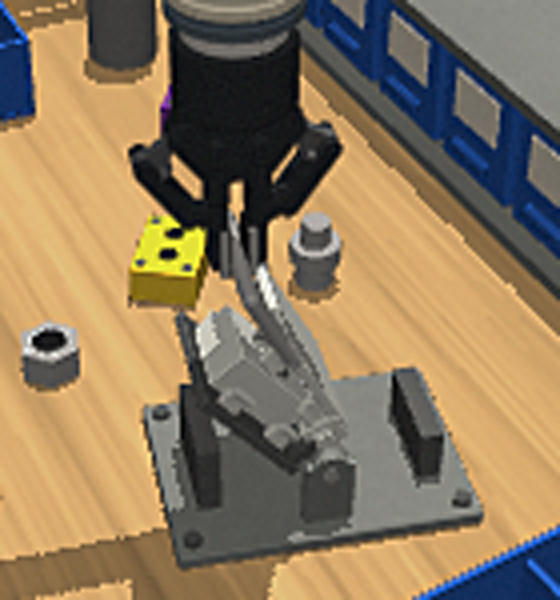

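Emit:
apply_moves --offset '[[-0.0125,0.0033,-0.0105],[-0.0129,0.0033,-0.0075],[0,0,0]]' --dr '[[0.002,0.007,0],[0,0,0],[0,0,0]]'

```text
clock: 21.3
eef_pos: [0.4655, -0.1544, 0.3443]
ee_rot: [0.0, 0.789, 0.614, 0.0]
contact_force: [3.9, 0.3, -2.6]
finger_gap: 0.108
```

```bash
python3 - <<'E'
from h import *
off=np.load("off.npy"); qnow(off); swing([1.658],off)
im=robot.grab_frame("side");cv2.imwrite("pics/y_side.png",cv2.resize(im[150:300,270:410],None,fx=4,fy=4,interpolation=cv2.INTER_CUBIC))
cv2.imwrite("pics/y_w.png",robot.grab_frame("wrist"))
E
```

```text
q 1.6533789916943304 r 0.15248548103797463 lat 0.00010231893942894195 rot [0.001 0.001 0.001] 21.3
1.658 [-0.0001 -0.0001 -0.0012]
```

View pics/y_side.png

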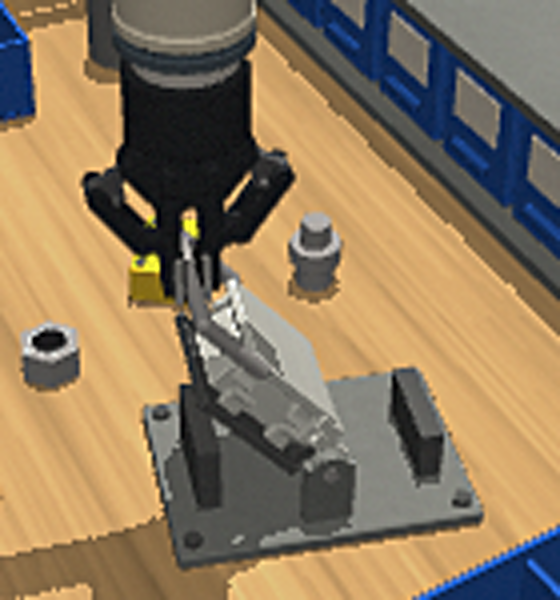

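View pics/y_w.png

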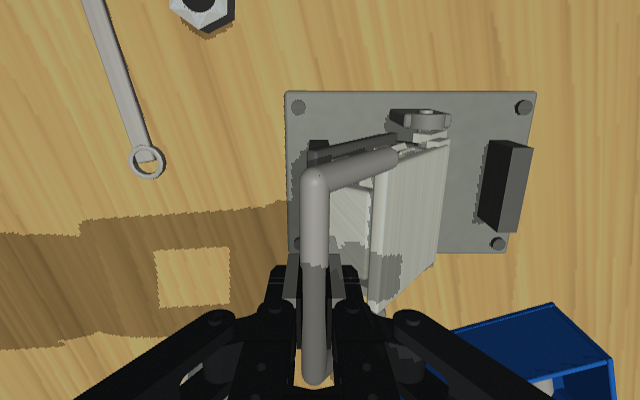

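Emit:
apply_moves --offset '[[-0.002,0.0005,-0.003],[0,0,0],[0,0,0],[0,0,0]]' --dr '[[0,0,0],[0,0,0],[0,0,0],[0,0,0]]'

```text
clock: 21.9
eef_pos: [0.4652, -0.1543, 0.3436]
ee_rot: [0.002, 0.789, 0.614, 0.001]
contact_force: [2.4, 0.8, 5.6]
finger_gap: 0.114
```

```bash
python3 - <<'E'
from h import *
off=np.load("off.npy"); qnow(off); swing(1.658-np.arange(1,18)*.1,off)
im=robot.grab_frame("scene");cv2.imwrite("pics/z_sc.png",cv2.resize(im[150:280,190:300],None,fx=4.5,fy=4.5,interpolation=cv2.INTER_CUBIC))
E
```

```text
q 1.657530755434945 r 0.1520564137895803 lat 0.00010169066300276378 rot [0.001 0.004 0.002] 21.9
1.5579999999999998 [ 0.013  -0.0034  0.0069]
1.458 [ 0.0135 -0.0034  0.006 ]
1.3579999999999999 [ 0.014  -0.0035  0.0046]
1.258 [ 0.0144 -0.0036  0.0031]
1.158 [ 0.0146 -0.0037  0.0016]
1.0579999999999998 [ 0.0147 -0.0037  0.0001]
0.9579999999999999 [ 0.0146 -0.0037 -0.0014]
0.8579999999999999 [ 0.0144 -0.0036 -0.0029]
0.7579999999999999 [ 0.0141 -0.0035 -0.0044]
0.6579999999999999 [ 0.0136 -0.0034 -0.0058]
0.5579999999999998 [ 0.0129 -0.0033 -0.0072]
0.45799999999999974 [ 0.0122 -0.0031 -0.0085]
0.3579999999999999 [ 0.0113 -0.0028 -0.0097]
0.2579999999999998 [ 0.0103 -0.0026 -0.0108]
0.15799999999999992 [ 0.0092 -0.0023 -0.0118]
0.05799999999999983 [ 0.008  -0.002  -0.0127]
-0.04200000000000026 [ 0.0067 -0.0017 -0.0135]
```

View pics/z_sc.png

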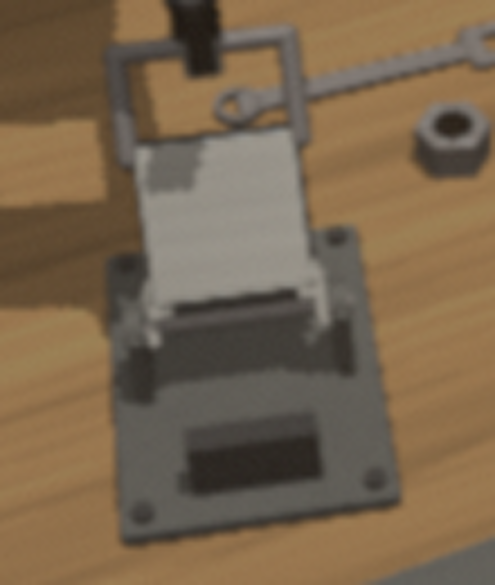

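The flipper is at its far stop. Now I'll swing it back.

Emit:
apply_moves --offset '[[0.013,-0.0034,0.0069],[0.0135,-0.0034,0.006],[0.014,-0.0035,0.0046],[0,0,0]]' --dr '[[0,0,0],[0,0,0],[0,0,0],[0,0,0]]'

```text
clock: 22.45
eef_pos: [0.5016, -0.1636, 0.3591]
ee_rot: [-0.008, 0.789, 0.614, -0.006]
contact_force: [2.2, -1.0, -5.9]
finger_gap: 0.112
```

```bash
python3 - <<'E'
from h import *
off=np.load("off.npy"); qnow(off); swing(1.658-np.arange(4,9)*.1,off)
im=robot.grab_frame("side");cv2.imwrite("pics/za_side.png",cv2.resize(im[150:300,270:410],None,fx=4,fy=4,interpolation=cv2.INTER_CUBIC))
E
```

```text
q 1.3883504580777675 r 0.15087854084161842 lat 2.732489041798098e-06 rot [-0.005 -0.019  0.001] 22.45
1.258 [ 0.0185 -0.0047  0.005 ]
1.158 [ 0.0146 -0.0037  0.0016]
1.0579999999999998 [ 0.0147 -0.0037  0.0001]
0.9579999999999999 [ 0.0146 -0.0037 -0.0014]
0.8579999999999999 [ 0.0144 -0.0036 -0.0029]
```

View pics/za_side.png

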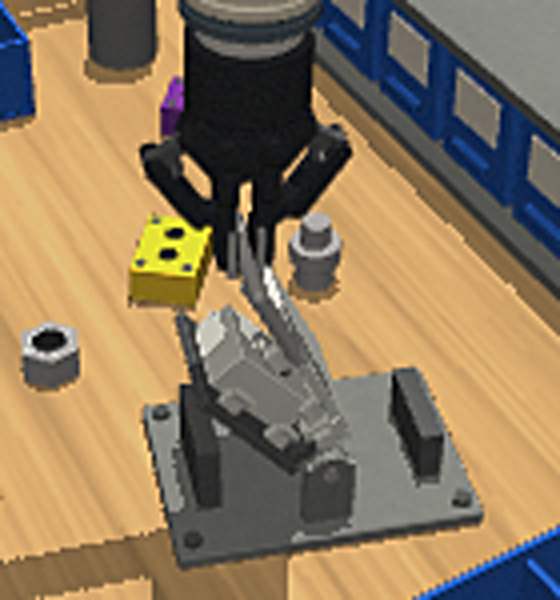

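Sub-plate stays in the fixed nest.

Emit:
apply_moves --offset '[[0.016,-0.0042,0.004],[0.0146,-0.0037,0.0016],[0.0147,-0.0037,0.0005],[0.0146,-0.0037,-0.001]]' --dr '[[-0.005,-0.019,0],[0,0,0],[0,0,0],[0,0,0]]'

```text
clock: 23.0
eef_pos: [0.5591, -0.1783, 0.3637]
ee_rot: [-0.004, 0.789, 0.614, -0.003]
contact_force: [-1.9, 0.7, 3.4]
finger_gap: 0.108
```

```bash
python3 - <<'E'
from h import *
off=np.load("off.npy"); qnow(off); swing(np.arange(9,-1,-1)*.1,off)
E
```

```text
q 0.9901123202798675 r 0.15024743446181346 lat -0.0001872769350475536 rot [-0.003 -0.011  0.001] 23.0
0.9 [ 0.0133 -0.0031 -0.0009]
0.8 [ 0.0142 -0.0036 -0.0038]
0.7000000000000001 [ 0.0138 -0.0035 -0.0052]
0.6000000000000001 [ 0.0132 -0.0033 -0.0066]
0.5 [ 0.0125 -0.0032 -0.0079]
0.4 [ 0.0117 -0.0029 -0.0092]
0.30000000000000004 [ 0.0107 -0.0027 -0.0104]
0.2 [ 0.0097 -0.0024 -0.0114]
0.1 [ 0.0085 -0.0021 -0.0123]
0.0 [ 0.0073 -0.0018 -0.0132]
```

Emit:
apply_moves --offset '[[0.0133,-0.0031,-0.0012],[0.0142,-0.0036,-0.0038],[0.0138,-0.0035,-0.0052],[0.0132,-0.0033,-0.0066]]' --dr '[[-0.003,-0.011,0],[0,0,0],[0,0,0],[0,0,0]]'

```text
clock: 23.5
eef_pos: [0.6171, -0.193, 0.3449]
ee_rot: [-0.0, 0.789, 0.614, -0.0]
contact_force: [-0.5, -0.9, 15.3]
finger_gap: 0.113
```

```bash
python3 - <<'E'
from h import *
off=np.load("off.npy"); qnow(off); swing(np.arange(5,-1,-1)*.1,off)
E
```

```text
q 0.5712477294980242 r 0.151380385592092 lat -0.0002871314176801097 rot [ 0.    -0.001  0.001] 23.5
0.5 [ 0.009  -0.002  -0.0057]
0.4 [ 0.0117 -0.0029 -0.0092]
0.30000000000000004 [ 0.0107 -0.0027 -0.0104]
0.2 [ 0.0097 -0.0024 -0.0114]
0.1 [ 0.0085 -0.0021 -0.0123]
0.0 [ 0.0073 -0.0018 -0.0132]
```

Emit:
apply_moves --offset '[[0.009,-0.002,-0.0057],[0.0117,-0.0029,-0.0092],[0.0107,-0.0027,-0.0104],[0.0097,-0.0024,-0.0114]]' --dr '[[0,0,0],[0,0,0],[0,0,0],[0,0,0]]'

```text
clock: 24.0
eef_pos: [0.6617, -0.2042, 0.3059]
ee_rot: [0.001, 0.789, 0.614, -0.0]
contact_force: [-2.5, -1.9, -0.6]
finger_gap: 0.111
```

```bash
python3 - <<'E'
from h import *
off=np.load("off.npy"); qnow(off); swing([.1,.05,0,-.03],off)
E
```

```text
q 0.17269864094398915 r 0.1529770229568709 lat -0.0002607853546269788 rot [0.002 0.001 0.001] 24.0
0.1 [ 0.005  -0.001  -0.0099]
0.05 [ 0.0038 -0.001  -0.0065]
0 [ 0.0035 -0.0009 -0.0067]
-0.03 [ 0.0019 -0.0005 -0.0041]
```

Emit:
apply_moves --offset '[[0.005,-0.001,-0.009],[0.0038,-0.001,-0.0065],[0.0035,-0.0009,-0.0067],[0,0,0]]' --dr '[[0,0,0],[0,0,0],[0,0,0],[0,0,0]]'

```text
clock: 24.5
eef_pos: [0.6745, -0.2075, 0.284]
ee_rot: [-0.0, 0.789, 0.614, -0.001]
contact_force: [-0.8, -1.8, 0.2]
finger_gap: 0.115
```

```bash
python3 - <<'E'
from h import *
off=np.load("off.npy"); qnow(off); swing([0,-.03],off)
im=robot.grab_frame("side");cv2.imwrite("pics/zb_side.png",cv2.resize(im[150:300,290:430],None,fx=4,fy=4,interpolation=cv2.INTER_CUBIC))
E
```

```text
q 0.005015773499246506 r 0.15262409189732598 lat -0.00029779161779015404 rot [ 0.001 -0.002  0.001] 24.5
0 [-0.0005  0.0004 -0.0012]
-0.03 [ 0.0019 -0.0005 -0.0041]
```

View pics/zb_side.png

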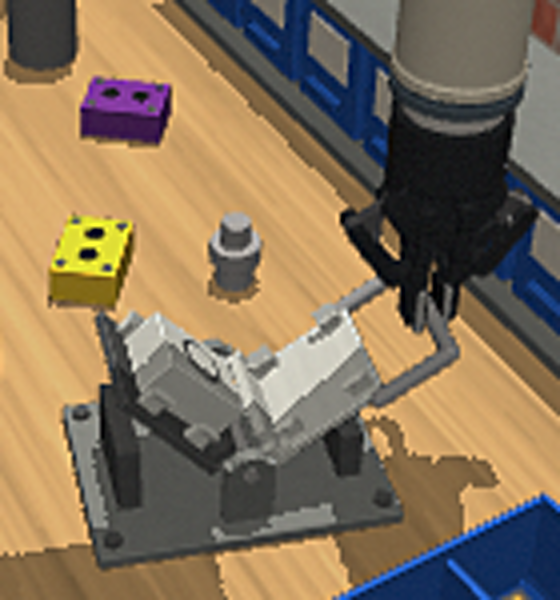

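Sub-plate lies in the fixed nest, seal groove facing out, and the flipper is practically at rest. I'll seat it with a small push, then open halfway and lift off.

Emit:
apply_moves --offset '[[0,0,-0.003],[0,0,-0.002],[0,0,0]]' --dr '[[0,0,0],[0,0,0],[0,0,0]]'

```text
clock: 24.92
eef_pos: [0.6742, -0.2074, 0.2841]
ee_rot: [0.001, 0.789, 0.614, -0.001]
contact_force: [-0.2, -1.6, -3.0]
finger_gap: 0.113
```

Emit:
apply_moves --offset '[[0,0,0],[0,0,0],[0,0,0],[0,0,0]]' --dr '[[0,0,0],[0,0,0],[0,0,0],[0,0,0]]' --claw 0.5

```text
clock: 25.42
eef_pos: [0.6741, -0.2066, 0.2828]
ee_rot: [-0.0, 0.789, 0.614, -0.0]
contact_force: [-0.1, -0.4, -0.6]
finger_gap: 0.504
```

Emit:
apply_moves --offset '[[0,0,0.01],[0,0,0.02],[0,0,0.04],[0,0,0.05],[0,0,0.04]]' --dr '[[0,0,0],[0,0,0],[0,0,0],[0,0,0],[0,0,0]]'

```text
clock: 26.05
eef_pos: [0.6729, -0.2061, 0.4492]
ee_rot: [-0.002, 0.789, 0.614, -0.001]
contact_force: [0.2, 0.4, -0.3]
finger_gap: 0.501
```

```bash
python3 - <<'E'
from h import *
o=robot.get_obs();print(o['eef_pos'],o['clock'])
im=robot.grab_frame("side");cv2.imwrite("pics/zc_side.png",cv2.resize(im[150:300,290:430],None,fx=4,fy=4,interpolation=cv2.INTER_CUBIC))
w=robot.grab_frame("wrist")
# expected nest floor: slope 50 on -x; mirror of flipper: x=.059, z=-.0175 assumed
def nest(P):
    a=np.radians(50);x=np.array([-np.cos(a),0,np.sin(a)]);z=np.array([np.sin(a),0,np.cos(a)]);P=np.atleast_2d(P)
    return (P[:,:1]*x+P[:,1:2]*[0,-1,0]+P[:,2:]*z+[0,0,.055])@Rz(S[2]).T+[S[0],S[1],0]
for P in([[.096,-.027,.0145],[.022,-.027,.0145],[.022,.027,.0145],[.096,.027,.0145],[.096,-.027,.0145]],):
    cv2.polylines(w,[np.round(proj("wrist",nest(P))).astype(np.int32)],False,(0,255,0),1)
P=[[.022,-.043,-.0175],[.1,-.043,-.0175],[.1,.043,-.0175],[.022,.043,-.0175],[.022,-.043,-.0175]]
cv2.polylines(w,[np.round(proj("wrist",flip_pts(S,P))).astype(np.int32)],False,(255,0,255),1)
cv2.imwrite("pics/zc_w.png",w)
E
```

```text
[ 0.67286402 -0.20614871  0.44915843] 26.05
```

View pics/zc_side.png

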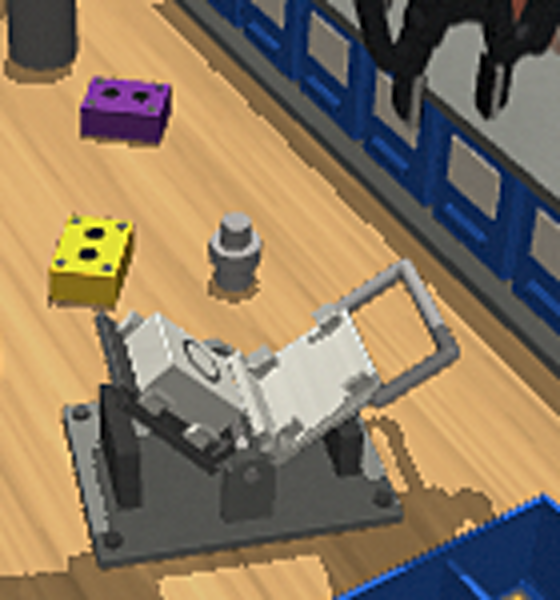

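View pics/zc_w.png

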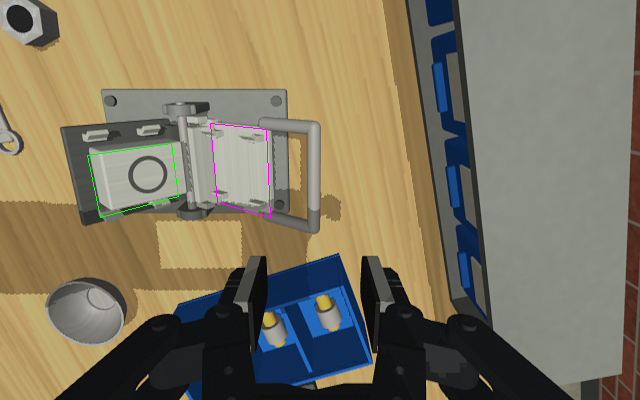

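```bash
python3 - <<'E'
from h import *
w=robot.grab_frame("wrist");cv2.imwrite("pics/zd_w.png",cv2.resize(w[80:245,50:330],None,fx=2.8,fy=2.8,interpolation=cv2.INTER_CUBIC))
im=robot.grab_frame("side");cv2.imwrite("pics/zd_side.png",cv2.resize(im[220:280,300:400],None,fx=8,fy=8,interpolation=cv2.INTER_CUBIC))
im=robot.grab_frame("scene");cv2.imwrite("pics/zd_sc.png",cv2.resize(im[170:280,200:290],None,fx=5.4,fy=5.4,interpolation=cv2.INTER_CUBIC))
for n in("scene","side"):
    robot.grab_frame(n)
    for q in("hex_nut","coupling","oil_bottle","bin_left","bin_right"):
        for r in robot.cut_out(n,q)[:1]: print(n,q,r['score'],np.round(r['point']))
E
```

```text
scene hex_nut 0.59 [291. 182.]
scene coupling 0.72 [326. 233.]
scene oil_bottle 0.7 [463. 174.]
scene bin_left 0.94 [411. 140.]
scene bin_right 0.7 [146. 266.]
side hex_nut 0.52 [279. 238.]
side coupling 0.49 [352. 216.]
side oil_bottle 0.96 [303. 146.]
side bin_left 0.83 [245. 168.]
side bin_right 0.71 [405. 316.]
```

View pics/zd_w.png

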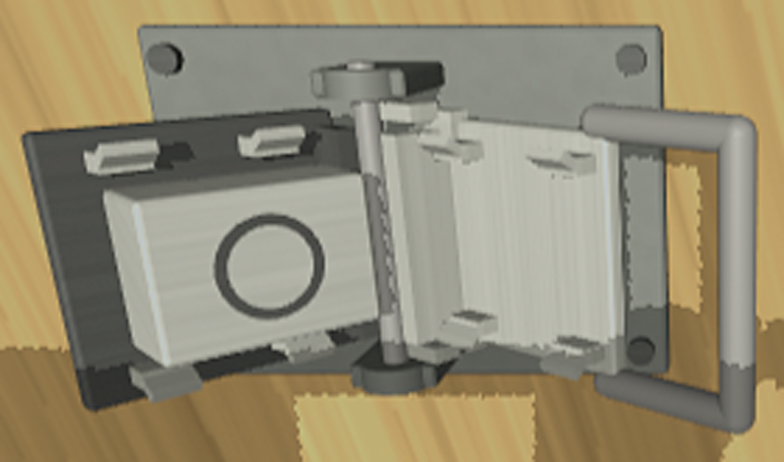

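View pics/zd_side.png

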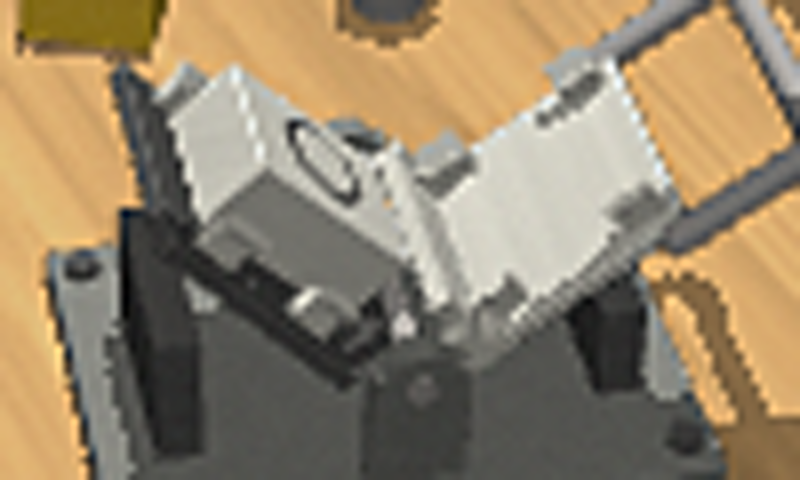

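View pics/zd_sc.png

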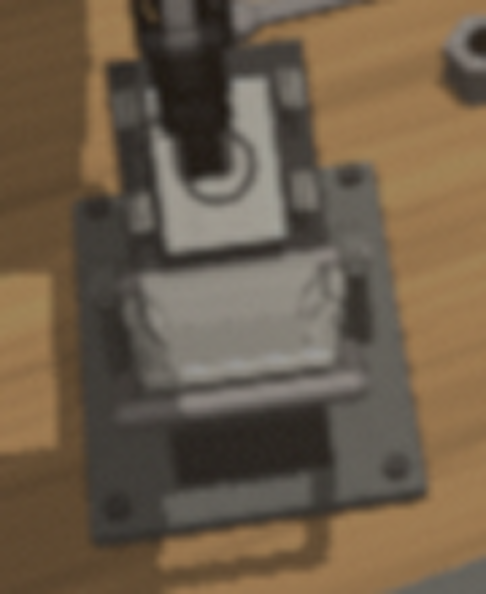

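Bystanders are unmoved. The plate's seat needs a closer check, so I'll look with the wrist camera from nearer.

Emit:
apply_moves --offset '[[-0.05,0.012,0],[-0.05,0.012,0],[-0.05,0.012,0],[-0.03,0.008,0],[0,0,0]]' --dr '[[0,0,0],[0,0,0],[0,0,0],[0,0,0],[0,0,0]]'

```text
clock: 27.52
eef_pos: [0.4878, -0.1608, 0.444]
ee_rot: [-0.003, 0.789, 0.614, -0.002]
contact_force: [0.8, -0.4, 0.0]
finger_gap: 0.504
```

```bash
python3 - <<'E'
from h import *
o=robot.get_obs();print(o['eef_pos'])
f,cx,cy,R,t=K("wrist"); import pickle; 
w=robot.grab_frame("wrist");pickle.dump(CAL["wrist"],open("wcal2.pkl","wb"))
for r in robot.cut_out("wrist","subplate"): print(r['score'],r['point'],r['region'].sum())
cv2.imwrite("pics/ze.png",w)
E
```

```text
[ 0.48779341 -0.16081477  0.44395972]
0.72 [340.2, 175.0] 4813
```

View pics/ze.png

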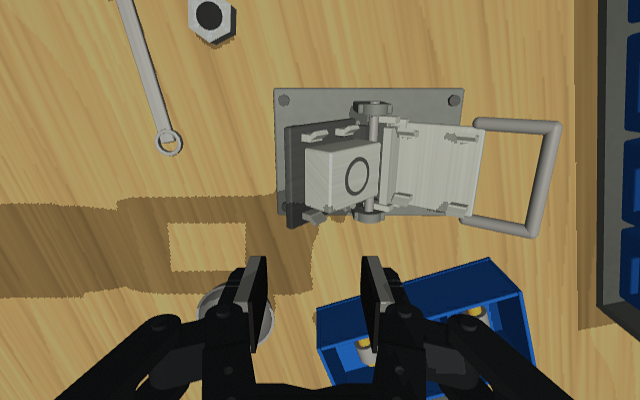

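```bash
python3 - <<'E'
from h import *
w=robot.grab_frame("wrist");cv2.imwrite("pics/zf_w.png",cv2.resize(w[110:240,275:400],None,fx=6,fy=4.6*6/4.6,interpolation=cv2.INTER_CUBIC)[:,:])
im=robot.grab_frame("side");cv2.imwrite("pics/zf_side.png",cv2.resize(im[225:275,310:365],None,fx=12,fy=12,interpolation=cv2.INTER_CUBIC))
im=robot.grab_frame("scene");cv2.imwrite("pics/zf_sc.png",cv2.resize(im[170:225,215:270],None,fx=10,fy=10,interpolation=cv2.INTER_CUBIC))
E
```

```text
(no output)
```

View pics/zf_w.png

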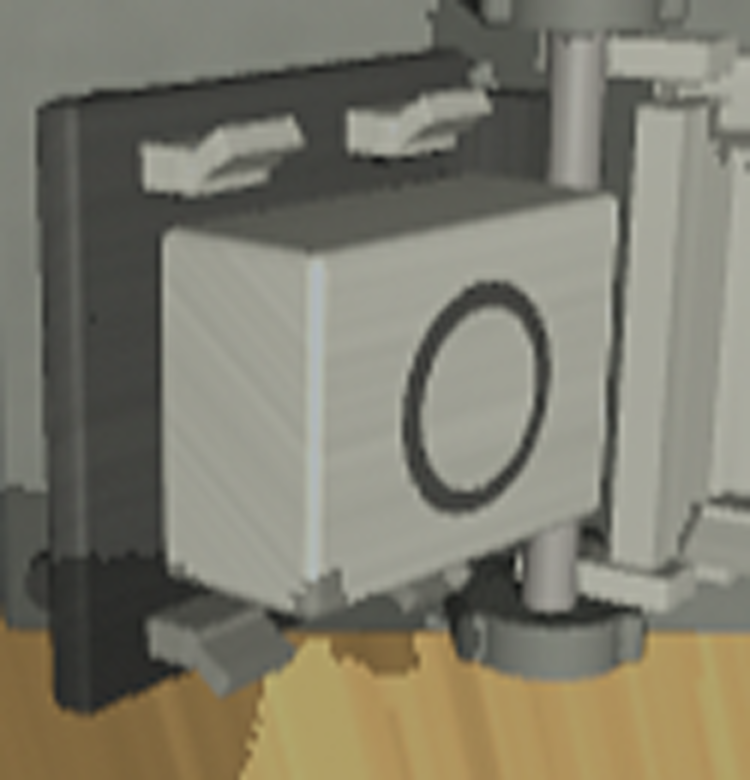

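View pics/zf_side.png

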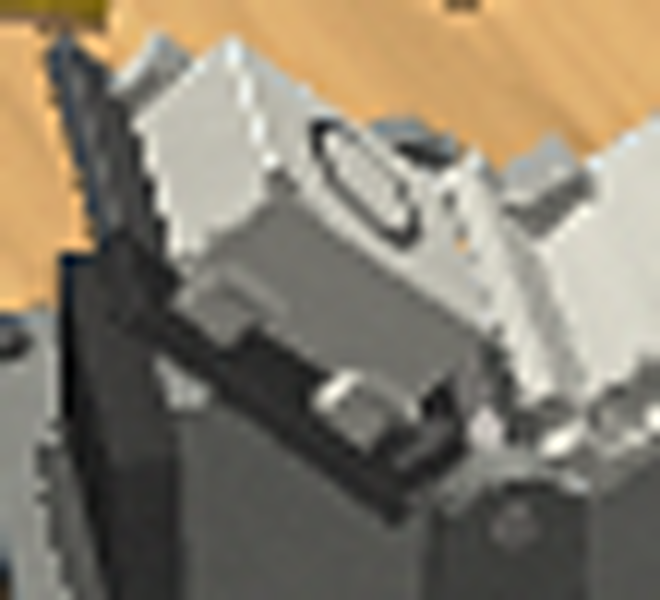

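View pics/zf_sc.png

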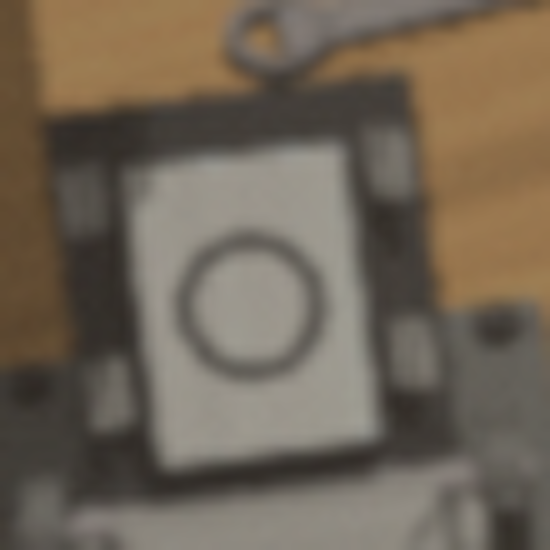

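```bash
cat > fitp.py <<'E'
from h import *
import pickle
from scipy.optimize import least_squares
CAL["wrist"]=pickle.load(open("wcal2.pkl","rb"))
px=lambda l,s,ox,oy:np.array([((u+.5)/s-.5+ox,(v+.5)/s-.5+oy) for u,v in l])
# local: a up slope, b +stand y, n out of nest floor
A=(.037,.027,.032);B=(-.037,.027,.032);C=(-.037,-.027,.032);D=(.037,-.027,.032);E=(.037,.027,0);F=(.037,-.027,0)
O={"wrist":(px([(315,250),(614,196),(600,512),(315,600),(165,235),(170,570)],6,275,110),[A,B,C,D,E,F]),
"side":(px([(232,40),(275,190),(485,340),(180,270),(140,120)],12,310,225),[A,D,C,F,E]),
"scene":(px([(125,165),(345,140),(382,440),(160,468)],10,215,170),[D,A,B,C])}
a=np.radians(50)
B0=Rz(S[2])@np.array([[-np.cos(a),0,np.sin(a)],[0,1,0],[np.sin(a),0,np.cos(a)]]) # cols: upslope,y,n  (left-handed ok)
B0=np.c_[B0[:,0],B0[:,1],B0[:,2]]
def pose(p,P):
    return np.array(P)@Rn.from_rotvec(p[3:]).as_matrix().T@B0.T+ (B0@p[:3]+[S[0],S[1],.055])
def res(p,ns): return np.concatenate([(proj(n,pose(p,O[n][1]))-O[n][0]).ravel() for n in ns])
for ns in(["wrist"],["side"],["scene"],["wrist","side","scene"]):
    r=least_squares(res,[.059,0,-.0175,0,0,0],args=(ns,)); print(ns,(r.x[:3]*1000).round(1),r.x[3:].round(3),np.round(r.fun,1))
E
python3 fitp.py
```

```text
['wrist'] [ 35.1  -3.9 -29.1] [-0.047  0.076  0.026] [-0.1 -0.1 -0.4  0.8  0.4 -0.3  0.3  0.8 -0.4 -0.5  0.3 -0.7]
['side'] [ -0.3  56.  -41. ] [0.021 0.046 0.025] [ 0.3  0.   0.2 -0.1 -0.  -0.2 -0.3  0.1 -0.1  0.1]
['scene'] [ 47.7  -1.5 -20. ] [-0.12   0.094  0.016] [-0.1 -0.   0.1  0.  -0.  -0.   0.1 -0. ]
['wrist', 'side', 'scene'] [ 47.5   0.3 -20.7] [-0.033  0.039  0.023] [ 1.1 -1.   0.6 -0.8  0.7  0.   1.   2.8 -1.5 -1.9 -1.1  0.6 -1.3 -0.4
 -0.4 -0.4  0.4  0.5 -1.4  0.7 -2.2  0.4 -0.3  0.7 -0.   0.9 -0.5  0.9
 -0.5  0.7]
```

The fit has the sub-plate flat to the nest floor (pitch about 0.04 rad, yaw about 0.02), slid down to the ledge and laterally centred. The flipper is at rest and the gripper hangs free. I'll hand in.

```bash
python3 - <<'E'
from h import *
o=robot.get_obs();print(o['clock'],o['contact_force'],np.abs(o['qd']).max()); print(robot.close_job())
E
```

```text
27.775 [ 0.34356827  0.67113827 -0.57004925] 0.0051172921454467795
the job is handed in; nothing more can be done
None
```

I turned the sub-plate over in the flip fixture, swung the empty flipper back to its rest and let go, then handed the job in at about 27.8 s (limit 64 s). No verdict was reported.

**What I did:**
- I picked up the aluminium sub-plate, laid it port face up on the flipper's ledge and released it. A wrist picture showed it on the predicted seated outline.
- I gripped the bar and led the flipper over to its stop (about 1.66 rad, worked out from the tool position) at roughly 0.8 rad/s.
- I led it back to about 0.005 rad, pressed it lightly onto its rest and released it.

**Last checks:**
- **Sub-plate:** pictures show it in the fixed nest, seal groove facing out, between the cheeks. The fit using all three cameras gave about 0.04 rad pitch, 0.02 rad yaw and 0.3 mm sideways.
- **Flipper and bystanders:** the flipper looked at rest. The nut, coupling, bottle and both bins moved no more than about 4 pixels in the scene and side pictures. The arm hung clear with no contact force.

**Uncertain:**
- **Seating on the ledge:** the single-camera fits disagreed. The wrist fit was about 12 mm off the combined one up the slope, and the side camera alone was useless. That the sub-plate is down on the ledge therefore rests on the combined fit, its position against the cheeks, and a ledge position I inferred rather than measured.
- **Bar force:** while leading the bar, its force on the tool briefly reached about 20 N, well below the wrist limit.

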